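# Unlock the vent-tube rack with the T-key and sort the tubes

## Robot

A 6-joint arm with a two-finger parallel gripper is mounted at the origin on the work surface. World frame = base frame: x ahead of the robot, y to its left, z up, the work surface at z = 0. Lengths are in m, angles in degrees, forces in N, time in s.
With the tool pointing down it reaches from about 0.4 to 0.825 m from the base axis. Payload 7 kg.
Tool frame: the origin (TCP) lies midway between the tips of the shut fingers; the grasp point (between the pads) lies 19 mm behind it; z points along the fingers, y is the direction in which the jaws open and shut (so a half turn about z gives the same grasp; the last joint's range is limited). The gripper opens to 88 mm and grips with 3 to 60 N. Pads are 19 mm wide; open, the fingers measure 130 mm over their backs; the gripper's body (78 mm by 193 mm) begins 47 mm behind the grasp point.
Start: joints at [91.794, 20.546, 0.682, 0, -70.136, -16.507], TCP at [0.171, 0.653, 0.227] pointing down, gripper open.
Joint ranges: [-176.03, 176.03], [-82.01, 121.73], [-58.28, 71.71], [-173.87, 95.51], [-174.79, -0.11], [-173.66, 173.66]. Speed limits (degrees/s): [136.94, 136.94, 172.46, 180, 180, 180].

## Interface

Orientations are given as [roll, pitch, yaw] about the fixed x, y, z axes, in that order (R = Rz(yaw) Ry(pitch) Rx(roll)).
In Python, from plant import r gives the robot as it stands. The module is installed in compiled form; this text tells all that it offers.
- The arm moves only by the tool send_rows, never from a script. Its argument "motion" is a list of rows, each an object with "travel": the shift along the tool's x, y, z in m, a list of three; "spin": the turn about the tool's z in degrees. In form: [{"travel": [tx, ty, tz], "spin": spin}, ...]. A call has 1 to 5 rows; each row shifts and turns the pose as measured when the row begins, along the tool's axes as they then stand; what a row does not reach is not made up. A row lasts 1/12 s, in which the tool goes at most 41.7 mm and 7.16 degrees, less where a joint would pass 70% of its speed; a pose out of reach is approached as far as the arm can. A call is refused whole if a number of a shift passes 0.0417 or a number of a turn 7.16, either way. A call with a gripper value outside its range is refused whole. "gripper" is the gripper command: -1 is shut, 1 is fully open, values between are in proportion, set as the call begins (left out, the last holds). The fingers move at their own pace and stop on an object; "squeeze" is the grip in N (left out, the last holds). Time passes only in rows, so rows that do not move let the fingers close. It gives the time, the measured TCP pose, the force and the opening at its end, in the units of the state.
- r.get_state(): the state, without advancing time (a new reading comes with each control period).
- r.capture(name): name is "scene" or "side" or "wrist"; returns (picture, depth): 420x560x3 uint8, blue, green, red; 420x560 float32, m along the optical axis (not along the pixel's ray), 0 where there is no reading.
- r.get_calibration(name): a dict with "fov_y" (degrees; the focal length in pixels is half the picture's height over the tangent of half this angle, whatever the lens; pixels are square), "cx", "cy" (the principal point, pixels), "origin" and "orientation" of the camera in the world. Camera axes: x right, y down, z forward; pixel columns grow to the right and rows downward; lengths in m; the calibration is good to about 2 mm. A picture is of the moment at which its call begins: read the wrist's pose just before it. get_calibration takes no time and is no camera call; for the wrist camera it gives the pose at the moment of the call.
- r.close_job(): hands the job in, once; it reports no verdict.
Trained networks look in the newest picture that a camera, given by its name, has taken for a name from the list of things; names that differ only in an ending like _2 or _b are one class to them, and where a whole thing is asked for, a point or a joint stands for the part that bears it (a point fixed in the world has none). Each returns a list of dicts, best first, with "conf" (0 to 1); they miss things now and then, are a little off and sometimes report something else, mostly with a low value. They report only what shows in the picture. A call takes as long as a camera call. They do not tell look-alikes from the thing itself.
- r.boxes_of(camera, target): "at" ([x, y, z] in m, in the coordinates of the camera as it stood for that picture, good to about 4 mm: the middle of the surface that is visible of it).
- r.pinpoint(camera, target): "at" ([x, y, z] in m, in the coordinates of the camera as it stood for that picture, good to about 4 mm: a listed point, or the origin of a listed thing).
The state is a dict: "time_s": time; "joints": joint angles; "qd": joint speeds; "joint_torque": joint torques, N m; "tcp_pos": TCP position; "eef_rot": TCP orientation; "contact_force": force on the tool from outside, world axes, zero at the start; "moment": the same for the moment, N m; "gripper_width": finger opening in m.
Only numpy, scipy, OpenCV 4.12 (cv2) and the standard library are available. Lean on these libraries where they do the work, as an engineer would, in place of code of your own. Each camera call takes 0.05 s, during which the arm holds its last target. There are 200 camera calls.

## Task

Draw the T-handle key out of its upright holder, seat it in the socket in the middle of the tube rack's yellow hold-down bar and turn it a quarter turn anticlockwise so that the bar stands crosswise, then stand the key back in its holder. Pull every vent tube up out of the rack and set it foot down in its box without dropping it: tubes with a green ring into the blue wash basket, tubes with a red ring into the black scrap tub. Leave the bearing, the oil bottle and the tape roll where they are.

Things in the scene. Friction and masses are not known exactly. Their poses are not given: they have to be found in the camera images.
- rack: fixed tube rack: base plate 70 x 270 x 10 mm with six upright steel sleeves in a row along its y axis at y = -107, -71, -35, 35, 71, 107 mm (x = 0), and the hold-down bar's post in the middle. Sleeves: 16 mm bore, 26 mm outside, rim 62 mm above the bench. Origin: centre of the underside; z up.
- bar (a joint): angle (rad) of the yellow hold-down bar about the vertical axis in the rack's middle. 0: locked, its arms (123 mm long, top 78 mm above the bench) lie along the row over the tubes' collars, so no tube comes out. Grows anticlockwise from above to its stop at 1.6, where it stands crosswise and all tubes are free. Stays where it is left; takes about 0.12 N m to turn.
- bar_socket (a point): centre of the mouth, 78 mm above the bench, of the square socket in the bar's middle: a hole 11.5 mm square and 28 mm deep, its top 7 mm countersunk to about 17 mm. It turns with the bar; its sides are parallel to this frame's x and y, which with the bar locked are the rack's x and y. z up.
- bar_floor (a point): centre of the floor of that socket, 28 mm straight below its mouth (50 mm above the bench); turns with the bar.
- key: T-handle key, 0.2 kg, 149 mm long. Origin: tip of the bit; z points up to the handle. Tapered nose 8 mm long (4 mm wide at the tip), bit 10 mm square (sides along the key's x and y) up to 28 mm, round shank 14 mm in diameter, orange cross handle 90 mm long (x), 16 mm wide (y), 18 mm high, its centre 140 mm above the tip. Starts upright in its holder, leaning at most 7 degrees.
- key_cup: the key's fixed upright holder: a green tube with bore 17 mm and a flared mouth (34 mm wide) 95 mm above the bench, on a dark disc foot 72 mm in diameter; the tube's floor is 12 mm above the bench. Origin: centre of the underside; z up.
- cup_floor (a point): centre of the floor inside the key's holder, 12 mm above the bench, 83 mm below its rim.
- tube_green1: vent tube, green: steel tube 12 mm in diameter, 140 mm long, 0.09 kg; green rubber collar 28 mm in diameter from 50 to 58 mm above the foot, a small green cone on it up to 70 mm, a green band near the top. Origin: centre of the foot (lower end); z points up the tube. Starts hanging upright by its collar in one of the rack's sleeves, foot 12 mm and top 152 mm above the bench. May be absent.
- tube_green2: vent tube, green: steel tube 12 mm in diameter, 140 mm long, 0.09 kg; green rubber collar 28 mm in diameter from 50 to 58 mm above the foot, a small green cone on it up to 70 mm, a green band near the top. Origin: centre of the foot (lower end); z points up the tube. Starts hanging upright by its collar in one of the rack's sleeves, foot 12 mm and top 152 mm above the bench. May be absent.
- tube_green3: vent tube, green: steel tube 12 mm in diameter, 140 mm long, 0.09 kg; green rubber collar 28 mm in diameter from 50 to 58 mm above the foot, a small green cone on it up to 70 mm, a green band near the top. Origin: centre of the foot (lower end); z points up the tube. Starts hanging upright by its collar in one of the rack's sleeves, foot 12 mm and top 152 mm above the bench. May be absent.
- tube_red1: vent tube, red: steel tube 12 mm in diameter, 140 mm long, 0.09 kg; red rubber collar 28 mm in diameter from 50 to 58 mm above the foot, a small red cone on it up to 70 mm, a red band near the top. Origin: centre of the foot (lower end); z points up the tube. Starts hanging upright by its collar in one of the rack's sleeves, foot 12 mm and top 152 mm above the bench. May be absent.
- tube_red2: vent tube, red: steel tube 12 mm in diameter, 140 mm long, 0.09 kg; red rubber collar 28 mm in diameter from 50 to 58 mm above the foot, a small red cone on it up to 70 mm, a red band near the top. Origin: centre of the foot (lower end); z points up the tube. Starts hanging upright by its collar in one of the rack's sleeves, foot 12 mm and top 152 mm above the bench. May be absent.
- tube_red3: vent tube, red: steel tube 12 mm in diameter, 140 mm long, 0.09 kg; red rubber collar 28 mm in diameter from 50 to 58 mm above the foot, a small red cone on it up to 70 mm, a red band near the top. Origin: centre of the foot (lower end); z points up the tube. Starts hanging upright by its collar in one of the rack's sleeves, foot 12 mm and top 152 mm above the bench. May be absent.
- wash_basket: blue open plastic box (the wash basket, for green tubes), loose, 0.7 kg, outside 90 x 150 x 80 mm (x, y, z), walls and floor 5 mm thick, so inside 80 x 140 mm and 75 mm deep. Origin: centre of the underside; z up.
- scrap_tub: black open plastic box (the scrap tub, for red tubes), loose, 0.7 kg, outside 90 x 150 x 80 mm (x, y, z), walls and floor 5 mm thick, so inside 80 x 140 mm and 75 mm deep. Origin: centre of the underside; z up.
- bearing: bystander: steel ball-bearing ring lying flat, 80 mm in diameter, 18 mm high, loose. Origin: centre of the underside.
- oil_bottle: bystander: grey bottle with red cap, 50 mm in diameter, 130 mm high, loose. Origin: centre of the underside.
- tape_roll: bystander: white roll of tape lying flat, 90 mm in diameter, 30 mm high, loose. Origin: centre of the underside.
Not all that is in view belongs to the job. What is shaped like the wash_basket but turquoise is not meant.

How it is judged:
By the outcome, as a careful person would: the job done as asked, in the order asked, and still so for the second after the job is handed in, with the robot touching nothing.
Of tube_green1, tube_green2, tube_green3, tube_red1, tube_red2, tube_red3 only 3 to 5 are there at a start; the rules pass over those that are not, and their reading is None.
At some moment in a run one of wash_basket, scrap_tub may be knocked a few centimetres aside while the robot is not near it.
It also fails if it takes over 210 s, if anything falls off the work surface, if the arm or the gripper's body presses on something with over 40 N, if the wrist force passes 120 N, or if a joint passes its speed limit or range.

## Working session

There is one attempt and no reset: what is moved stays moved. The work goes in short steps, Python scripts to look and compute and a tool call to move; the robot and the scene stay as the last step left them, time stands still between calls to the robot, and variables do not carry over. Pictures are saved under pics/ and viewed, about 12 in all and at most 16, crops included, and the job is handed in when it is done.

Besides the shell and the picture viewer there is one more tool, called after "Call:" as a command line: name --argument value ..., lists and objects as JSON in quotes. send_rows: Moves the arm, as the interface text tells. Its arguments: {"type":"object","properties":{"motion":{"type":"array"},"gripper":{"type":"number"},"squeeze":{"type":"number"}},"required":["motion"]}

```bash
mkdir -p pics; cat > h.py <<'E'
import numpy as np, cv2
from scipy.spatial.transform import Rotation as R
from plant import r
def cal(n):
    c=r.get_calibration(n); f=210/np.tan(np.radians(c['fov_y'])/2)
    o=np.array(c['orientation'])
    M=R.from_euler('xyz',o,degrees=True).as_matrix() if o.shape==(3,) else (o if o.shape==(3,3) else R.from_quat(o).as_matrix())
    return c,f,M,np.array(c['origin'])
def w(n,p,C=None):
    c,f,M,o=C or cal(n); return M@np.array(p)+o
def px(n,P,C=None):
    c,f,M,o=C or cal(n); q=M.T@(np.array(P)-o); return q[0]/q[2]*f+c['cx'],q[1]/q[2]*f+c['cy']
def cloud(n,d,C=None):
    c,f,M,o=C or cal(n); v,u=np.mgrid[:420,:560]
    q=np.stack([(u-c['cx'])/f*d,(v-c['cy'])/f*d,d],-1); return q@M.T+o
E
python3 - <<'E'
from h import *
print(r.get_state())
for n in ['scene','side','wrist']:
    print(n,r.get_calibration(n)); C=cal(n)
    p,d=r.capture(n); cv2.imwrite(f'pics/{n}0.png',p); np.save(f'{n}0.npy',d)
    if n=='wrist': continue
    for t in ['rack','bar_socket','key','key_cup','tube_green1','tube_red1','wash_basket','scrap_tub']:
        for x in r.pinpoint(n,t)[:5]:
            P=w(n,x['at'],C); print(n,t,round(x['conf'],2),P.round(3),np.round(px(n,P,C)))
E
```

```text
{'time_s': 0.0, 'joints': array([ 9.17929586e+01,  2.05914608e+01,  6.33808746e-01, -2.12299066e-02,
       -7.01341792e+01, -1.65046285e+01]), 'qd': array([-0.05185435,  0.11743123,  0.08954649, -0.0384434 ,  0.04784811,
       -0.0262614 ]), 'joint_torque': array([-5.14579770e-04, -5.82719886e+01,  2.93049413e+01,  6.99698031e+00,
        6.92967908e-03, -1.53584938e-04]), 'tcp_pos': array([0.17134012, 0.6523927 , 0.22561916]), 'eef_rot': array([ 1.79906282e+02, -6.95620453e-03, -1.47188946e+01]), 'contact_force': array([-0.18347169,  0.65166935,  0.38380534]), 'moment': array([ 0.01649863, -0.02253507, -0.01145864]), 'gripper_width': 0.08773908221300405}
scene {'fov_y': 45.17022733323567, 'cx': 277.1712743534225, 'cy': 208.0352771532565, 'origin': array([1.46921975, 0.29727834, 0.94367348]), 'orientation': array([-133.13096075,    0.27768658,  108.83037696])}
scene rack 0.56 [0.571 0.071 0.004] [308. 229.]
scene bar_socket 0.7 [0.567 0.07  0.08 ] [309. 207.]
scene key_cup 0.73 [ 0.621 -0.243 -0.002] [191. 216.]
scene key_cup 0.36 [ 0.607 -0.376 -0.003] [150. 203.]
scene tube_red1 
[... 300 characters left out ...]
': array([0.15021614, 0.49483152, 0.70512063]), 'orientation': array([-132.62872322,   -0.27104734, -137.37545341])}
side rack 0.8 [0.566 0.078 0.005] [266. 263.]
side key_cup 0.57 [ 0.62  -0.241 -0.003] [335. 187.]
side tube_red1 0.8 [0.587 0.005 0.014] [282. 238.]
side tube_red1 0.33 [0.569 0.074 0.005] [267. 262.]
side wash_basket 0.73 [ 0.791 -0.278  0.001] [295. 154.]
side wash_basket 0.6 [ 0.419 -0.343  0.004] [424. 200.]
side scrap_tub 0.6 [0.457 0.356 0.004] [198. 392.]
wrist {'fov_y': 60.781688255971744, 'cx': 277.21757485171844, 'cy': 210.68415506579683, 'origin': array([0.23956475, 0.63563162, 0.38370662]), 'orientation': array([ 1.64602217e+02,  4.00211797e-02, -1.04753828e+02])}
```

View pics/scene0.png

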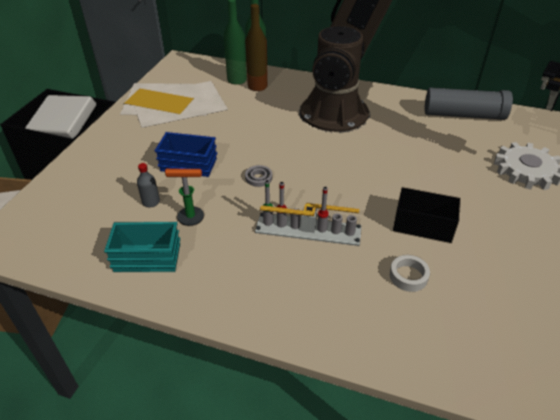

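View pics/side0.png

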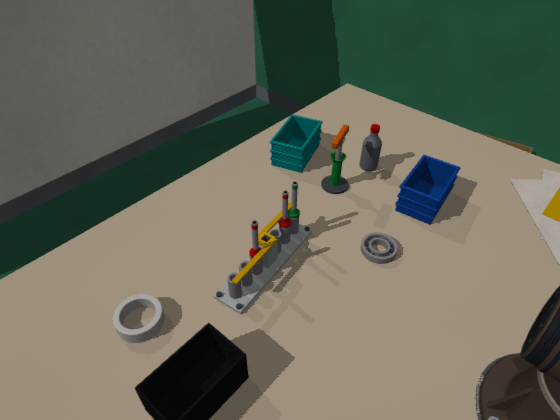

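The blue basket is at scene px (187,155), i.e. (0.42,-0.35). The turquoise look-alike at (149,248) is ignored. The black tub is at (427,214), the key with its orange handle at (184,173), and the rack at (308,220) with 2 red tubes and 1 green. Next I'll fit these from depth.

```bash
cat >> h.py <<'E'
def masks(p,X):
    H=cv2.cvtColor(p,cv2.COLOR_BGR2HSV); h,s,v=H[...,0].astype(int),H[...,1],H[...,2]; z=X[...,2]
    return dict(orange=(h>=3)&(h<=14)&(s>190)&(v>110)&(z>.1)&(z<.35),
      yellow=(h>=18)&(h<=30)&(s>180)&(v>100)&(z>.05)&(z<.1),
      red=((h<=4)|(h>=175))&(s>170)&(v>60)&(z>.03)&(z<.3),
      green=(h>=50)&(h<=75)&(s>170)&(v>40)&(z>.03)&(z<.3),
      blue=(h>=108)&(h<=128)&(s>150)&(z>.06)&(z<.1)&(v>40),
      black=(v<45)&(z>.06)&(z<.095))
def pca(P):
    c=P.mean(0); u,s,v=np.linalg.svd(P-c,full_matrices=False); return c,v[0],(P-c)@v[0]
E
python3 - <<'E'
from h import *
for n in ['scene','side']:
    C=cal(n); p=cv2.imread(f'pics/{n}0.png'); d=np.load(f'{n}0.npy'); X=cloud(n,d,C); m=masks(p,X)
    for k in m:
        mm=(m[k]&(d>0)).astype(np.uint8); N,L,st,ce=cv2.connectedComponentsWithStats(mm)
        for i in range(1,N):
            if st[i,4]<12: continue
            P=X[L==i]; c,a,t=pca(P)
            print(n,k,st[i,4],ce[i].round(),'c',c.round(3),'yaw %.1f'%np.degrees(np.arctan2(a[1],a[0])),'len %.3f'%np.ptp(t),'min',P.min(0).round(3),'max',P.max(0).round(3))
    b=(X[...,2]<.02)&(d>0); print('bench z',np.median(X[b][:,2]))
E
```

```text
scene orange 215 [182. 172.] c [ 0.629 -0.24   0.158] yaw 106.6 len 0.085 min [ 0.609 -0.282  0.147] max [ 0.644 -0.198  0.165]
scene yellow 241 [292. 210.] c [0.588 0.032 0.077] yaw -72.5 len 0.149 min [ 0.551 -0.045  0.072] max [0.612 0.095 0.082]
scene yellow 80 [342. 209.] c [0.546 0.149 0.077] yaw 97.9 len 0.076 min [0.535 0.112 0.074] max [0.557 0.187 0.082]
scene red 56 [143. 167.] c [ 0.61  -0.369  0.127] yaw 47.4 len 0.023 min [ 0.597 -0.381  0.116] max [ 0.619 -0.358  0.132]
scene red 59 [323. 213.] c [0.573 0.107 0.072] yaw -91.5 len 0.023 min [0.557 0.095 0.063] max [0.581 0.118 0.082]
scene green 103 [188. 204.] c [ 0.634 -0.236  0.059] yaw 46.6 len 0.062 min [ 0.628 -0.245  0.031] max [ 0.644 -0.228  0.093]
scene blue 737 [185. 147.] c [ 0.428 -0.346  0.072] yaw -88.1 len 0.161 min [ 0.37  -0.426  0.06 ] max [ 0.483 -0.262  0.084]
scene black 41 [140.   2.] c [-0.487 -1.022  0.074] yaw -93.7 len 0.069 min [-0.499 -1.058  0.061] max [-0.477 -0.993  0.091]
scene black 321 [203.   3.] c [-0.572 -0.752  0.074] yaw 90.4 len 0.314 min [-0.59  -0.949  0.06 ] max [-0.552 -0.636
[... 2790 characters left out ...]
] yaw 99.8 len 0.160 min [ 0.362 -0.425  0.06 ] max [ 0.474 -0.258  0.085]
side black 77 [372. 150.] c [ 0.59  -0.353  0.072] yaw -134.7 len 0.043 min [ 0.579 -0.372  0.06 ] max [ 0.609 -0.343  0.085]
side black 17 [265. 238.] c [0.576 0.071 0.072] yaw -121.3 len 0.013 min [0.571 0.068 0.065] max [0.579 0.077 0.077]
side black 1955 [193. 373.] c [0.457 0.354 0.074] yaw -98.6 len 0.161 min [0.411 0.281 0.06 ] max [0.502 0.432 0.084]
side black 183 [527. 378.] c [0.07  0.014 0.078] yaw -78.0 len 0.057 min [ 0.063 -0.018  0.06 ] max [0.074 0.034 0.095]
side black 77 [523. 397.] c [0.064 0.042 0.071] yaw 29.0 len 0.030 min [0.059 0.038 0.06 ] max [0.072 0.047 0.088]
bench z 0.0009845882338941347
```

```bash
python3 - <<'E'
import cv2
a=cv2.imread('pics/scene0.png')[130:270,140:380]; b=cv2.imread('pics/side0.png')[170:310,200:400]
a=cv2.resize(a,(684,399)); cv2.imwrite('pics/c1.png',a)
E
```

```text
(no output)
```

View pics/c1.png

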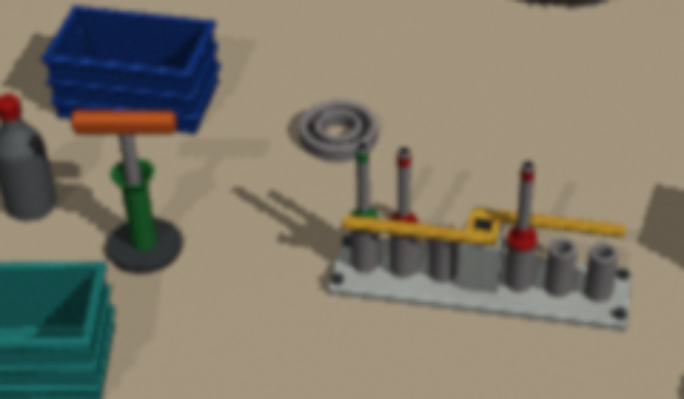

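Crop: bar arms run on opposite sides of the row. There are three tubes: green at y=-107, red at y=-71 and red at y=+35. Sleeves -35, 71 and 107 are empty. Rack yaw is about +7.5°. I'll swing over the rack for a near look.

Call:
send_rows --motion '[{"travel": [0,0,-0.006],"spin": 6.5},{"travel": [0,0,-0.006],"spin": 6.5},{"travel": [0,0,-0.006],"spin": 6.5},{"travel": [0,0,-0.006],"spin": 6.5},{"travel": [0,0,-0.006],"spin": 6.5}]' --gripper 1

```text
time_s: 1.37
tcp_pos: [0.1713, 0.6519, 0.2557]
eef_rot: [179.9, -0.1, -48.4]
contact_force: [-1.6, 0.7, -0.3]
gripper_width: 0.0878
```

Call:
send_rows --motion '[{"travel": [0,0,-0.006],"spin": 6.5},{"travel": [0,0,-0.006],"spin": 6.5},{"travel": [0,0,-0.006],"spin": 6.5},{"travel": [0,0,-0.006],"spin": 6.5},{"travel": [0,0,0],"spin": 0}]'

```text
time_s: 1.78
tcp_pos: [0.1714, 0.6524, 0.2823]
eef_rot: [180.0, -0.1, -76.0]
contact_force: [0.3, 0.2, 0.1]
gripper_width: 0.0877
```

Call:
send_rows --motion '[{"travel": [0.035,-0.011,0],"spin": 0},{"travel": [0.035,-0.011,0],"spin": 0},{"travel": [0.035,-0.011,0],"spin": 0},{"travel": [0.035,-0.011,0],"spin": 0},{"travel": [0.035,-0.011,0],"spin": 0}]'

```text
time_s: 2.2
tcp_pos: [0.2673, 0.496, 0.2779]
eef_rot: [179.9, -0.2, -74.5]
contact_force: [1.7, 0.4, 0.3]
gripper_width: 0.0876
```

Call:
send_rows --motion '[{"travel": [0.035,-0.011,0],"spin": 0},{"travel": [0.035,-0.011,0],"spin": 0},{"travel": [0.035,-0.011,0],"spin": 0},{"travel": [0.035,-0.011,0],"spin": 0},{"travel": [0.035,-0.011,0],"spin": 0}]'

```text
time_s: 2.62
tcp_pos: [0.371, 0.3341, 0.2777]
eef_rot: [179.9, -0.2, -73.1]
contact_force: [0.9, 0.2, -0.0]
gripper_width: 0.0879
```

Call:
send_rows --motion '[{"travel": [0.035,-0.011,0],"spin": 0},{"travel": [0.035,-0.011,0],"spin": 0},{"travel": [0.035,-0.011,0],"spin": 0},{"travel": [0.035,-0.011,0],"spin": 0},{"travel": [0,0,0],"spin": 0}]'

```text
time_s: 3.03
tcp_pos: [0.4587, 0.2021, 0.2782]
eef_rot: [-180.0, -0.1, -71.9]
contact_force: [0.4, 0.4, -0.6]
gripper_width: 0.0876
```

```bash
cat >> h.py <<'E'
def look(n,name,ts=()):
    C=cal(n); p,d=r.capture(n); cv2.imwrite(f'pics/{name}.png',p); X=cloud(n,d,C)
    for t in ts:
        for x in r.pinpoint(n,t)[:4]:
            P=w(n,x['at'],C); print(n,t,round(x['conf'],2),P.round(3),np.round(px(n,P,C)))
    return C,p,d,X
E
python3 - <<'E'
from h import *
C,p,d,X=look('wrist','w1',['rack','bar_socket','tube_red1','tube_green1','key','key_cup','cup_floor'])
np.save('w1.npy',d)
m=masks(p,X)
for k in ['yellow','red','green','orange']:
    mm=(m[k]&(d>0)).astype(np.uint8); N,L,st,ce=cv2.connectedComponentsWithStats(mm)
    for i in range(1,N):
        if st[i,4]<20: continue
        P=X[L==i]; c,a,t=pca(P)
        print(k,st[i,4],ce[i].round(),'c',c.round(3),'yaw %.1f'%np.degrees(np.arctan2(a[1],a[0])),'len %.3f'%np.ptp(t),'min',P.min(0).round(3),'max',P.max(0).round(3))
E
```

```text
wrist rack 0.59 [0.568 0.075 0.   ] [218.  34.]
wrist tube_red1 0.63 [0.565 0.111 0.015] [210.  66.]
wrist key 0.36 [0.572 0.076 0.075] [201.  15.]
wrist cup_floor 0.16 [0.572 0.076 0.   ] [215.  34.]
yellow 2341 [209.  58.] c [0.555 0.11  0.077] yaw 107.1 len 0.135 min [0.532 0.059 0.067] max [0.59  0.193 0.08 ]
red 46 [204.  46.] c [0.565 0.099 0.069] yaw 179.2 len 0.012 min [0.559 0.097 0.067] max [0.571 0.102 0.072]
red 145 [199.  66.] c [0.564 0.118 0.071] yaw -179.3 len 0.020 min [0.556 0.113 0.067] max [0.575 0.122 0.08 ]
```

View pics/w1.png

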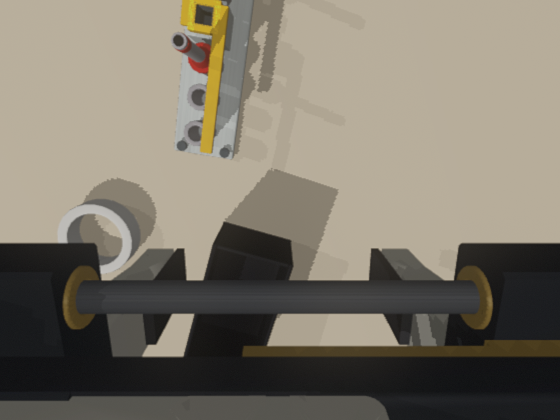

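Socket is at px (204,15), the red +35 tube at (190,48), and sleeves 71 and 107 are empty. I'll move on a bit to see the whole rack.

Call:
send_rows --motion '[{"travel": [0.033,-0.006,0],"spin": 0},{"travel": [0.033,-0.006,0],"spin": 0},{"travel": [0.033,-0.006,0],"spin": 0},{"travel": [0,0,0],"spin": 0},{"travel": [0,0,0],"spin": 0}]'

```text
time_s: 3.85
tcp_pos: [0.5048, 0.1219, 0.2785]
eef_rot: [-179.9, -0.0, -71.0]
contact_force: [0.8, 0.5, -0.8]
gripper_width: 0.0877
```

```bash
cat >> h.py <<'E'
def comps(p,d,X,ks,mn=20):
    m=masks(p,X)
    for k in ks:
        N,L,st,ce=cv2.connectedComponentsWithStats((m[k]&(d>0)).astype(np.uint8))
        for i in range(1,N):
            if st[i,4]<mn: continue
            P=X[L==i]; c,a,t=pca(P)
            print(k,st[i,4],ce[i].round(),'c',c.round(3),'yaw %.1f'%np.degrees(np.arctan2(a[1],a[0])),'len %.3f'%np.ptp(t),'min',P.min(0).round(3),'max',P.max(0).round(3))
E
python3 - <<'E'
from h import *
C,p,d,X=look('wrist','w2',['rack','bar_socket','bar_floor','tube_red1','tube_green1','key','key_cup','cup_floor'])
np.save('w2.npy',d); comps(p,d,X,['yellow','red','green','orange'])
# baseplate fit: z 5..14mm
m=(abs(X[...,2]-.010)<.003)&(d>0)&(abs(X[...,0]-.57)<.1)&(abs(X[...,1]-.07)<.17)
N,L,st,ce=cv2.connectedComponentsWithStats(m.astype(np.uint8)); i=1+np.argmax(st[1:,4])
print('plate',cv2.minAreaRect(X[L==i][:,:2].astype(np.float32)))
E
```

```text
wrist rack 0.97 [ 0.569  0.078 -0.002] [238. 119.]
wrist bar_socket 0.56 [0.57  0.075 0.074] [229. 117.]
wrist bar_floor 0.95 [0.569 0.074 0.051] [234. 116.]
wrist tube_red1 0.9 [0.584 0.003 0.012] [244.  47.]
wrist tube_red1 0.81 [0.565 0.11  0.015] [232. 147.]
wrist tube_green1 0.58 [ 0.583 -0.03   0.01 ] [254.  16.]
yellow 119 [229.   5.] c [ 0.599 -0.018  0.077] yaw -139.7 len 0.015 min [ 0.593 -0.024  0.075] max [ 0.604 -0.011  0.079]
yellow 2671 [229. 127.] c [0.566 0.086 0.077] yaw 111.2 len 0.205 min [ 0.532 -0.003  0.068] max [0.601 0.193 0.079]
red 284 [245.  46.] c [0.576 0.009 0.07 ] yaw -111.8 len 0.025 min [ 0.567 -0.008  0.065] max [0.588 0.018 0.081]
red 89 [223. 143.] c [0.569 0.102 0.069] yaw 37.5 len 0.022 min [0.559 0.097 0.067] max [0.577 0.113 0.072]
red 34 [228. 162.] c [0.559 0.118 0.07 ] yaw 63.5 len 0.012 min [0.556 0.114 0.068] max [0.564 0.122 0.078]
plate ((0.5607190728187561, 0.07634909451007843), (0.05336461588740349, 0.26227453351020813), 8.664636611938477)
```

View pics/w2.png

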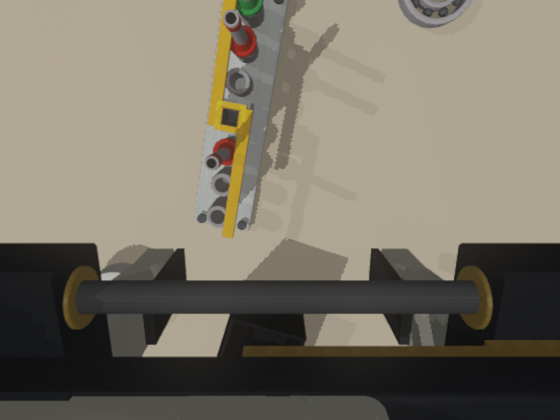

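Confirmed: rack centre is (0.569,0.075), yaw about 9°. Socket at px (229,116), tubes red (243,42), green (250,5), red (223,150). On to the key.

Call:
send_rows --motion '[{"travel": [0.035,0.001,0],"spin": 0},{"travel": [0.035,0.001,0],"spin": 0},{"travel": [0.035,0.001,0],"spin": 0},{"travel": [0.035,0.001,0],"spin": 0},{"travel": [0.035,0.001,0],"spin": 0}]'

```text
time_s: 4.72
tcp_pos: [0.5585, -0.0419, 0.2799]
eef_rot: [-179.7, 0.0, -70.0]
contact_force: [1.0, -0.1, 1.1]
gripper_width: 0.0878
```

Call:
send_rows --motion '[{"travel": [0.035,0.001,0],"spin": 0},{"travel": [0.035,0.001,0],"spin": 0},{"travel": [0.03,0.001,0],"spin": 0},{"travel": [0,0,0],"spin": 0},{"travel": [0,0,0],"spin": 0}]'

```text
time_s: 5.13
tcp_pos: [0.592, -0.1468, 0.279]
eef_rot: [-179.8, -0.0, -70.2]
contact_force: [0.5, -0.3, 0.4]
gripper_width: 0.0876
```

```bash
python3 - <<'E'
from h import *
C,p,d,X=look('wrist','w3',['key','key_cup','cup_floor'])
np.save('w3.npy',d); comps(p,d,X,['green','orange'])
m=(abs(X[...,0]-.62)<.06)&(abs(X[...,1]+.24)<.07)&(d>0); z=X[...,2]
def seg(lo,hi): q=X[m&(z>lo)&(z<hi)]; return len(q), cv2.minAreaRect(q[:,:2].astype(np.float32)) if len(q)>5 else None
print('rim',seg(.09,.098)); print('foot',seg(.004,.02))
o=masks(p,X)['orange']&(d>0); P=X[o]; q=P[P[:,2]>P[:,2].max()-.012]; 
print(cv2.minAreaRect(P[:,:2].astype(np.float32))); c,a,t=pca(P); 
A=np.c_[P[:,0:2]-c[:2],np.ones(len(P))]; 
print('ends z',[np.median(P[abs(t-k)<.005][:,2]).round(4) for k in (-.035,-.02,0,.02,.035)],a.round(3))
E
```

```text
wrist key 0.62 [ 0.623 -0.237  0.007] [279.  89.]
wrist key_cup 0.76 [ 0.621 -0.236  0.001] [281.  91.]
wrist cup_floor 0.95 [ 0.623 -0.237  0.013] [279.  88.]
wrist cup_floor 0.65 [0.571 0.076 0.076] [231. 363.]
orange 1571 [283.  75.] c [ 0.62  -0.238  0.159] yaw 108.5 len 0.087 min [ 0.602 -0.28   0.155] max [ 0.637 -0.197  0.162]
rim (459, ((0.6224056482315063, -0.24015922844409943), (0.04005558043718338, 0.036835864186286926), 31.481197357177734))
foot (1163, ((0.6211709976196289, -0.2373656928539276), (0.07092266529798508, 0.0678417980670929), 6.198118686676025))
((0.6189380288124084, -0.23957568407058716), (0.014160600490868092, 0.0867822989821434), 17.34256362915039)
ends z [np.float64(0.1591), np.float64(0.1594), np.float64(0.1595), np.float64(0.1597), np.float64(0.1597)] [-0.314  0.949  0.005]
```

View pics/w3.png

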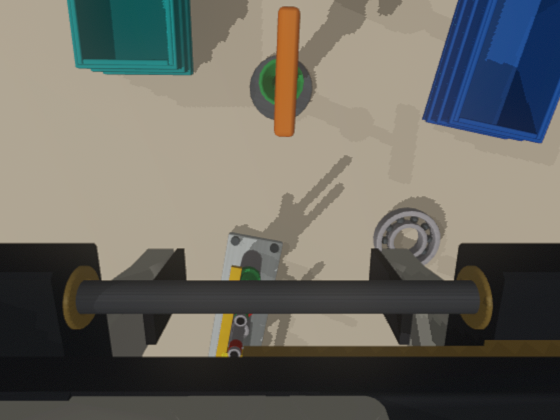

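Key and holder confirmed: orange handle (287,72) over the green cup (280,85). The handle is level along its length, yaw ~108°. I'll move over and down.

Call:
send_rows --motion '[{"travel": [0.032,0.0015,0],"spin": 0.6},{"travel": [0.032,0.0015,0],"spin": 0.6},{"travel": [0.032,0.0015,0],"spin": 0.6},{"travel": [0,0,0.03],"spin": 0},{"travel": [0,0,0.03],"spin": 0}]'

```text
time_s: 5.75
tcp_pos: [0.6258, -0.2334, 0.2285]
eef_rot: [-178.8, -0.5, -71.2]
contact_force: [0.1, -0.1, -1.7]
gripper_width: 0.0874
```

Call:
send_rows --motion '[{"travel": [0,0,0],"spin": 0},{"travel": [0,0,0],"spin": 0}]'

```text
time_s: 5.92
tcp_pos: [0.6236, -0.2312, 0.2236]
eef_rot: [-179.2, -0.2, -71.1]
contact_force: [0.8, -0.5, 0.6]
gripper_width: 0.0875
```

Call:
send_rows --motion '[{"travel": [0.006,0.007,0],"spin": 0.9},{"travel": [0,0,0],"spin": 0},{"travel": [0,0,0.03],"spin": 0},{"travel": [0,0,0.03],"spin": 0},{"travel": [0,0,0.025],"spin": 0}]'

```text
time_s: 6.33
tcp_pos: [0.6277, -0.2383, 0.1531]
eef_rot: [-178.1, -0.9, -71.7]
contact_force: [-0.1, 0.1, 0.5]
gripper_width: 0.0879
```

Call:
send_rows --motion '[{"travel": [0,0,0],"spin": 0},{"travel": [0,0,0],"spin": 0}]'

```text
time_s: 6.5
tcp_pos: [0.6264, -0.2374, 0.1516]
eef_rot: [-178.3, -0.8, -71.7]
contact_force: [1.1, -0.0, 1.2]
gripper_width: 0.0875
```

Call:
send_rows --motion '[{"travel": [0,0.007,0.004],"spin": 0},{"travel": [0,0,0.005],"spin": 0},{"travel": [0,0,0.005],"spin": 0},{"travel": [0,0,0.004],"spin": 0},{"travel": [0,0,0],"spin": 0}]'

```text
time_s: 6.92
tcp_pos: [0.6233, -0.2402, 0.1404]
eef_rot: [-177.8, -1.1, -71.6]
contact_force: [-0.0, 1.2, -0.1]
gripper_width: 0.0876
```

Call:
send_rows --motion '[{"travel": [0,0,0],"spin": 0},{"travel": [0,0,0],"spin": 0}]'

```text
time_s: 7.08
tcp_pos: [0.6236, -0.2404, 0.1411]
eef_rot: [-177.7, -1.1, -71.6]
contact_force: [-0.2, 0.2, 0.7]
gripper_width: 0.0879
```

Call:
send_rows --motion '[{"travel": [0,0,-0.03],"spin": 0},{"travel": [0,0,-0.03],"spin": 0},{"travel": [0,0,0],"spin": 0},{"travel": [0,0,0],"spin": 0},{"travel": [0,0,0],"spin": 0}]'

```text
time_s: 7.5
tcp_pos: [0.6209, -0.2401, 0.2032]
eef_rot: [-177.8, -1.1, -71.6]
contact_force: [0.5, -0.5, 0.1]
gripper_width: 0.0875
```

Call:
send_rows --motion '[{"travel": [0,0,0.041],"spin": 0},{"travel": [0,0,0],"spin": 0},{"travel": [0,0,0],"spin": 0},{"travel": [0,0,0],"spin": 0}]'

```text
time_s: 7.83
tcp_pos: [0.6233, -0.2408, 0.1626]
eef_rot: [-177.7, -1.2, -71.6]
contact_force: [1.0, 0.1, -1.4]
gripper_width: 0.0878
```

Call:
send_rows --motion '[{"travel": [0,0,-0.035],"spin": 0},{"travel": [0,0,-0.035],"spin": 0},{"travel": [0,0,-0.035],"spin": 0},{"travel": [0,0,0],"spin": 0},{"travel": [0,0,0],"spin": 0}]'

```text
time_s: 8.25
tcp_pos: [0.6186, -0.2409, 0.276]
eef_rot: [-177.8, -1.3, -71.6]
contact_force: [0.4, -0.1, -1.3]
gripper_width: 0.0875
```

Call:
send_rows --motion '[{"travel": [0,0,0.04],"spin": 0},{"travel": [0,0,0],"spin": 0},{"travel": [0,0,0],"spin": 0},{"travel": [0,0,0.04],"spin": 0},{"travel": [0,0,0],"spin": 0}]'

```text
time_s: 8.67
tcp_pos: [0.6261, -0.2433, 0.2054]
eef_rot: [-177.1, -1.8, -71.5]
contact_force: [-2.0, 1.4, -2.8]
gripper_width: 0.0876
```

```bash
python3 - <<'E'
from h import *
s=r.get_state(); print(s['joints'].round(2),s['qd'].round(2),s['tcp_pos'],s['eef_rot'],s['joint_torque'].round(1))
E
```

```text
[ -4.33  18.96  -4.81   0.61 -62.88  22.58] [-0.04 -5.93 10.45  3.98 -8.94  0.08] [ 0.62612678 -0.24329666  0.20535712] [-177.11924903   -1.80063505  -71.53373838] [ -0.1 -67.   35.7   9.3   2.1   0. ]
```

Call:
send_rows --motion '[{"travel": [0,0,0],"spin": 0},{"travel": [0,0,0],"spin": 0},{"travel": [0,0,0],"spin": 0}]'

```text
time_s: 8.92
tcp_pos: [0.6281, -0.2445, 0.2116]
eef_rot: [-177.0, -2.0, -71.5]
contact_force: [0.6, -0.6, 0.2]
gripper_width: 0.0874
```

Call:
send_rows --motion '[{"travel": [0,0,-0.04],"spin": 0},{"travel": [0,0,-0.04],"spin": 0},{"travel": [0,0,-0.04],"spin": 0},{"travel": [0,0,-0.04],"spin": 0}]'

```text
time_s: 9.25
tcp_pos: [0.6152, -0.2413, 0.3718]
eef_rot: [-177.6, -1.7, -71.5]
contact_force: [1.9, -0.3, 0.3]
gripper_width: 0.0876
```

```bash
python3 - <<'E'
from h import *
s=r.get_state(); print(s['joints'].round(2),s['qd'].round(2),s['tcp_pos'],s['eef_rot'],s['joint_torque'].round(1))
E
```

```text
[ -4.16  14.4   10.14   0.65 -82.86  22.64] [  0.51  -8.32  52.03   0.11 -60.24   0.26] [ 0.61521806 -0.24127096  0.3717774 ] [-177.58668476   -1.71094017  -71.483273  ] [ -0.5 -51.7  27.3   7.2   1.8  -0. ]
```

Call:
send_rows --motion '[{"travel": [0,0,0],"spin": 0},{"travel": [0,0,0],"spin": 0}]'

```text
time_s: 9.42
tcp_pos: [0.6173, -0.2429, 0.3878]
eef_rot: [-176.6, -2.4, -71.5]
contact_force: [-0.1, 0.6, -0.8]
gripper_width: 0.0878
```

Call:
send_rows --motion '[{"travel": [0,0,0.004],"spin": 0},{"travel": [0,0,0.008],"spin": 0},{"travel": [0,0,0.012],"spin": 0},{"travel": [0,0,0.016],"spin": 0},{"travel": [0,0,0.02],"spin": 0}]'

```text
time_s: 9.83
tcp_pos: [0.6227, -0.2451, 0.3326]
eef_rot: [-176.0, -2.7, -71.5]
contact_force: [0.2, -0.1, 0.3]
gripper_width: 0.0874
```

Call:
send_rows --motion '[{"travel": [0,0,0.024],"spin": 0},{"travel": [0,0,0.028],"spin": 0},{"travel": [0,0,0.032],"spin": 0},{"travel": [0,0,0.036],"spin": 0},{"travel": [0,0,0],"spin": 0}]'

```text
time_s: 10.25
tcp_pos: [0.6263, -0.2467, 0.1965]
eef_rot: [-176.7, -2.3, -71.6]
contact_force: [-1.7, -0.0, -1.7]
gripper_width: 0.088
```

Call:
send_rows --motion '[{"travel": [0,0,0],"spin": 0},{"travel": [0,0,0],"spin": 0}]'

```text
time_s: 10.42
tcp_pos: [0.6246, -0.2468, 0.1944]
eef_rot: [-177.1, -2.2, -71.5]
contact_force: [0.8, 0.0, 0.8]
gripper_width: 0.0873
```

Call:
send_rows --motion '[{"travel": [0,0,-0.041],"spin": 0},{"travel": [0,0,-0.037],"spin": 0},{"travel": [0,0,-0.032],"spin": 0},{"travel": [0,0,-0.028],"spin": 0},{"travel": [0,0,-0.024],"spin": 0}]'

```text
time_s: 10.83
tcp_pos: [0.6125, -0.2438, 0.3649]
eef_rot: [-177.3, -2.1, -71.5]
contact_force: [0.7, -0.2, 0.5]
gripper_width: 0.0879
```

Call:
send_rows --motion '[{"travel": [0,0,-0.02],"spin": 0},{"travel": [0,0,-0.016],"spin": 0},{"travel": [0,0,-0.012],"spin": 0},{"travel": [0,0,-0.008],"spin": 0},{"travel": [0,0,-0.004],"spin": 0}]'

```text
time_s: 11.25
tcp_pos: [0.6082, -0.2439, 0.4498]
eef_rot: [-176.0, -3.0, -71.6]
contact_force: [0.3, -0.2, 0.7]
gripper_width: 0.087
```

Call:
send_rows --motion '[{"travel": [0,0,0.003],"spin": 0},{"travel": [0,0,0.007],"spin": 0},{"travel": [0,0,0.012],"spin": 0},{"travel": [0,0,0.016],"spin": 0},{"travel": [0,0,0.02],"spin": 0}]'

```text
time_s: 11.67
tcp_pos: [0.6136, -0.246, 0.3948]
eef_rot: [-175.5, -3.3, -71.6]
contact_force: [-0.6, -0.7, -0.3]
gripper_width: 0.0876
```

Call:
send_rows --motion '[{"travel": [0,0,0.024],"spin": 0},{"travel": [0,0,0.028],"spin": 0},{"travel": [0,0,0.032],"spin": 0},{"travel": [0,0,0.04],"spin": 0},{"travel": [0,0,0],"spin": 0}]'

```text
time_s: 12.08
tcp_pos: [0.6199, -0.2481, 0.2544]
eef_rot: [-176.1, -2.8, -71.6]
contact_force: [-1.5, -0.0, -3.7]
gripper_width: 0.088
```

Call:
send_rows --motion '[{"travel": [0,0,0],"spin": 0},{"travel": [0,0,0],"spin": 0}]'

```text
time_s: 12.25
tcp_pos: [0.6184, -0.2482, 0.2525]
eef_rot: [-176.5, -2.7, -71.6]
contact_force: [0.6, 0.4, -0.0]
gripper_width: 0.0875
```

Call:
send_rows --motion '[{"travel": [0,0,0.004],"spin": 0},{"travel": [0,0,0.012],"spin": 0},{"travel": [0,0,0.022],"spin": 0},{"travel": [0,0,0.03],"spin": 0},{"travel": [0,0,0],"spin": 0}]'

```text
time_s: 12.67
tcp_pos: [0.6288, -0.2511, 0.1919]
eef_rot: [-175.6, -3.1, -71.6]
contact_force: [-1.2, 0.9, -2.1]
gripper_width: 0.0878
```

Call:
send_rows --motion '[{"travel": [0,0,-0.041],"spin": 0},{"travel": [0,0,-0.041],"spin": 0},{"travel": [0,0,-0.02],"spin": 0},{"travel": [0,0,0],"spin": 0},{"travel": [0,0,0],"spin": 0}]'

```text
time_s: 13.08
tcp_pos: [0.6195, -0.249, 0.3031]
eef_rot: [-175.6, -3.3, -71.6]
contact_force: [-0.5, 0.1, -0.6]
gripper_width: 0.0877
```

Call:
send_rows --motion '[{"travel": [0,0,-0.02],"spin": 0},{"travel": [0,0,0],"spin": 0},{"travel": [0,0,-0.02],"spin": 0},{"travel": [0,0,0],"spin": 0}]'

```text
time_s: 13.42
tcp_pos: [0.6157, -0.2481, 0.3479]
eef_rot: [-175.3, -3.5, -71.6]
contact_force: [0.4, 0.1, 1.4]
gripper_width: 0.0881
```

Call:
send_rows --motion '[{"travel": [0,0,0.041],"spin": 0},{"travel": [0,0,0.041],"spin": 0},{"travel": [0,0,0.041],"spin": 0},{"travel": [0,0,0],"spin": 0},{"travel": [0,0,0],"spin": 0}]'

```text
time_s: 13.83
tcp_pos: [0.6307, -0.2534, 0.2296]
eef_rot: [-174.7, -3.9, -71.6]
contact_force: [1.4, -0.5, 1.6]
gripper_width: 0.0874
```

Call:
send_rows --motion '[{"travel": [0,0,-0.01],"spin": 0},{"travel": [0,0,-0.01],"spin": 0},{"travel": [0,0,-0.01],"spin": 0},{"travel": [0,0,-0.01],"spin": 0},{"travel": [0,0,-0.01],"spin": 0}]'

```text
time_s: 14.25
tcp_pos: [0.6264, -0.2522, 0.2918]
eef_rot: [-174.4, -4.1, -71.6]
contact_force: [0.1, -0.3, -0.5]
gripper_width: 0.0876
```

Call:
send_rows --motion '[{"travel": [0,0,0.01],"spin": 0},{"travel": [0,0,0.01],"spin": 0},{"travel": [0,0,0.01],"spin": 0},{"travel": [0,0,0.01],"spin": 0},{"travel": [0,0,0.01],"spin": 0}]'

```text
time_s: 14.67
tcp_pos: [0.6362, -0.2552, 0.2532]
eef_rot: [-173.5, -4.7, -71.6]
contact_force: [1.0, -0.3, -0.7]
gripper_width: 0.0877
```

Call:
send_rows --motion '[{"travel": [0,0.02,0],"spin": 0},{"travel": [0,0.02,0],"spin": 0},{"travel": [0,0.02,0],"spin": 0},{"travel": [0,0.02,0],"spin": 0},{"travel": [0,0,0],"spin": 0}]'

```text
time_s: 15.08
tcp_pos: [0.5557, -0.2803, 0.2315]
eef_rot: [-174.2, -4.2, -71.5]
contact_force: [-0.8, 0.7, -0.4]
gripper_width: 0.0881
```

Call:
send_rows --motion '[{"travel": [0,0,0],"spin": 0},{"travel": [0,0,0],"spin": 0}]'

```text
time_s: 15.25
tcp_pos: [0.5545, -0.2806, 0.2294]
eef_rot: [-174.4, -4.1, -71.6]
contact_force: [0.7, 0.3, -0.1]
gripper_width: 0.0874
```

Call:
send_rows --motion '[{"travel": [0,-0.02,0],"spin": 0},{"travel": [0,-0.02,0],"spin": 0},{"travel": [0,-0.02,0],"spin": 0},{"travel": [0,-0.02,0],"spin": 0},{"travel": [0,0,0],"spin": 0}]'

```text
time_s: 15.67
tcp_pos: [0.6345, -0.2533, 0.2349]
eef_rot: [-174.5, -4.1, -71.6]
contact_force: [-0.2, -0.6, 0.9]
gripper_width: 0.0877
```

Call:
send_rows --motion '[{"travel": [0,0,0],"spin": 0},{"travel": [0,0,0],"spin": 0}]'

```text
time_s: 15.83
tcp_pos: [0.636, -0.2523, 0.233]
eef_rot: [-174.6, -4.0, -71.5]
contact_force: [0.5, -0.0, 0.1]
gripper_width: 0.0875
```

Call:
send_rows --motion '[{"travel": [0,0.04,0],"spin": 0},{"travel": [0,0.04,0],"spin": 0},{"travel": [0,0.04,0],"spin": 0},{"travel": [0,0,0],"spin": 0},{"travel": [0,0,0],"spin": 0}]'

```text
time_s: 16.25
tcp_pos: [0.5171, -0.2913, 0.2175]
eef_rot: [-174.8, -3.9, -71.4]
contact_force: [1.2, -0.5, 1.2]
gripper_width: 0.0876
```

Call:
send_rows --motion '[{"travel": [0,0,0],"spin": 6},{"travel": [0,0,0],"spin": 6},{"travel": [0,0,0],"spin": -6},{"travel": [0,0,0],"spin": -6},{"travel": [0,0,0],"spin": 0}]'

```text
time_s: 16.67
tcp_pos: [0.5159, -0.292, 0.2187]
eef_rot: [-174.7, -3.9, -72.1]
contact_force: [0.4, -0.7, -0.2]
gripper_width: 0.0874
```

```bash
cat > s.py <<'E'
from h import *
s=r.get_state(); e=s['eef_rot']; q=s['joints']
z=R.from_euler('xyz',e,degrees=True).as_matrix()[:,2]
print(round(float(s['time_s']),3),'q',q.round(2),'qd',s['qd'][[1,2,4]].round(1),'tilt xy deg',np.degrees(z[:2]).round(2),'tcp',s['tcp_pos'].round(4),'yaw',e[2].round(2),'tq',s['joint_torque'][[1,2,4]].round(1))
E
python3 s.py
```

```text
16.667 q [-10.01   9.26 -16.53   1.11 -57.7   27.57] qd [ 0.   0.2 -0. ] tilt xy deg [ 6.24 -2.05] tcp [ 0.5159 -0.292   0.2187] yaw -72.08 tq [-41.9  28.5   0.4]
```

Call:
send_rows --motion '[{"travel": [0,0,-0.03],"spin": 0}]'

```text
time_s: 16.75
tcp_pos: [0.5103, -0.2897, 0.243]
eef_rot: [-175.1, -3.5, -72.2]
contact_force: [0.2, 0.2, -2.0]
gripper_width: 0.0874
```

```bash
python3 s.py
```

```text
16.75 q [ -9.94   8.04 -14.61   0.95 -61.37  27.46] qd [-20.1  31.2 -49.9] tilt xy deg [ 5.74 -1.85] tcp [ 0.5103 -0.2897  0.243 ] yaw -72.21 tq [-42.1  29.1   3. ]
```

Call:
send_rows --motion '[{"travel": [0,0,-0.03],"spin": 0}]'

```text
time_s: 16.83
tcp_pos: [0.5068, -0.2886, 0.2727]
eef_rot: [-175.2, -3.5, -72.4]
contact_force: [0.8, -0.4, 0.4]
gripper_width: 0.0874
```

```bash
python3 s.py
```

```text
16.833 q [ -9.88   6.76 -12.17   0.93 -65.23  27.32] qd [-13.4  26.8 -44.7] tilt xy deg [ 5.6  -1.83] tcp [ 0.5068 -0.2886  0.2727] yaw -72.36 tq [-36.   25.9   1.7]
```

Call:
send_rows --motion '[{"travel": [0,0,-0.03],"spin": 0}]'

```text
time_s: 16.92
tcp_pos: [0.5033, -0.2872, 0.3025]
eef_rot: [-175.3, -3.4, -72.5]
contact_force: [0.1, 0.8, -0.3]
gripper_width: 0.0877
```

```bash
python3 s.py
```

```text
16.917 q [ -9.81   5.65  -9.56   0.89 -69.1   27.14] qd [-13.4  32.6 -46.4] tilt xy deg [ 5.45 -1.79] tcp [ 0.5033 -0.2872  0.3025] yaw -72.53 tq [-38.1  28.4   1.7]
```

Call:
send_rows --motion '[{"travel": [0,0,0],"spin": 0}]'

```text
time_s: 17.0
tcp_pos: [0.5054, -0.2883, 0.3092]
eef_rot: [-174.9, -3.7, -72.7]
contact_force: [0.7, -0.3, 1.1]
gripper_width: 0.0875
```

```bash
python3 s.py
```

```text
17.0 q [ -9.8    5.4   -9.1    1.03 -69.31  26.96] qd [ 1.8 -3.8  3.3] tilt xy deg [ 5.92 -2.  ] tcp [ 0.5054 -0.2883  0.3092] yaw -72.69 tq [-34.5  28.1  -0.9]
```

Call:
send_rows --motion '[{"travel": [0,0,0],"spin": 0}]'

```text
time_s: 17.08
tcp_pos: [0.5058, -0.2882, 0.3102]
eef_rot: [-174.8, -3.7, -72.8]
contact_force: [-0.2, 0.3, -0.8]
gripper_width: 0.0876
```

```bash
python3 s.py
```

```text
17.083 q [ -9.78   5.35  -9.04   1.02 -69.33  26.8 ] qd [-2.   3.7 -1.7] tilt xy deg [ 6.03 -2.  ] tcp [ 0.5058 -0.2882  0.3102] yaw -72.84 tq [-41.   32.7   0.4]
```

Call:
send_rows --motion '[{"travel": [0,0,0],"spin": 0}]'

```text
time_s: 17.17
tcp_pos: [0.5063, -0.2883, 0.3111]
eef_rot: [-174.7, -3.8, -73.0]
contact_force: [-0.2, -0.4, 0.0]
gripper_width: 0.0877
```

```bash
python3 s.py
```

```text
17.167 q [ -9.77   5.31  -8.99   1.03 -69.3   26.68] qd [ 0.1 -0.6  0.4] tilt xy deg [ 6.13 -2.04] tcp [ 0.5063 -0.2883  0.3111] yaw -72.95 tq [-38.2  30.6   0.3]
```

Call:
send_rows --motion '[{"travel": [0,0,0.01],"spin": 0},{"travel": [0,0,0.02],"spin": 0},{"travel": [0,0,0.03],"spin": 0},{"travel": [0,0,0.04],"spin": 0}]'

```text
time_s: 17.5
tcp_pos: [0.5212, -0.2932, 0.2141]
eef_rot: [-174.1, -4.2, -73.2]
contact_force: [1.4, 0.6, -0.2]
gripper_width: 0.0873
```

```bash
python3 s.py
```

```text
17.5 q [ -9.95   9.56 -16.92   1.26 -56.35  26.36] qd [ 25.9 -37.7  64.1] tilt xy deg [ 6.87 -2.27] tcp [ 0.5212 -0.2932  0.2141] yaw -73.18 tq [-47.5  30.2  -2. ]
```

Call:
send_rows --motion '[{"travel": [0,0,0],"spin": 0},{"travel": [0,0,0],"spin": 0}]'

```text
time_s: 17.67
tcp_pos: [0.5164, -0.2916, 0.2035]
eef_rot: [-174.8, -3.7, -73.3]
contact_force: [0.3, -1.1, 2.1]
gripper_width: 0.0876
```

```bash
python3 s.py
```

```text
17.667 q [ -9.96  10.09 -17.56   1.13 -56.09  26.28] qd [ 3.3 -4.3  2.3] tilt xy deg [ 5.99 -2.  ] tcp [ 0.5164 -0.2916  0.2035] yaw -73.27 tq [-39.3  25.2   0.6]
```

Call:
send_rows --motion '[{"travel": [0,0,0],"spin": 0},{"travel": [0,0,0],"spin": 0},{"travel": [0,0,0],"spin": 0},{"travel": [0,0,0],"spin": 0},{"travel": [0,0,0],"spin": 0}]'

```text
time_s: 18.08
tcp_pos: [0.5179, -0.2922, 0.2082]
eef_rot: [-174.7, -3.8, -73.3]
contact_force: [-0.2, -0.2, 0.2]
gripper_width: 0.0876
```

```bash
python3 s.py
```

```text
18.083 q [ -9.95   9.91 -17.2    1.2  -56.43  26.22] qd [-0.9  1.  -0.4] tilt xy deg [ 6.18 -2.1 ] tcp [ 0.5179 -0.2922  0.2082] yaw -73.29 tq [-42.1  28.2   0.4]
```

Call:
send_rows --motion '[{"travel": [0,0,0],"spin": 0},{"travel": [0,0,0],"spin": 0},{"travel": [0,0,0],"spin": 0},{"travel": [0,0,0],"spin": 0},{"travel": [0,0,0],"spin": 0}]'

```text
time_s: 18.5
tcp_pos: [0.5189, -0.2925, 0.2114]
eef_rot: [-174.4, -4.0, -73.3]
contact_force: [0.4, 0.6, 1.3]
gripper_width: 0.0875
```

```bash
python3 s.py
```

```text
18.5 q [ -9.95   9.7  -17.06   1.22 -56.48  26.22] qd [-0.2  0.   0. ] tilt xy deg [ 6.47 -2.17] tcp [ 0.5189 -0.2925  0.2114] yaw -73.31 tq [-42.3  28.4   0.5]
```

Call:
send_rows --motion '[{"travel": [0,-0.04,0],"spin": 0},{"travel": [0,-0.04,0],"spin": 0},{"travel": [0,-0.04,0],"spin": 0},{"travel": [0,0,0],"spin": 0},{"travel": [0,0,0],"spin": 0}]'

```text
time_s: 18.92
tcp_pos: [0.6359, -0.2564, 0.2231]
eef_rot: [-174.5, -3.9, -73.4]
contact_force: [-0.7, -0.1, 0.2]
gripper_width: 0.0873
```

```bash
python3 s.py
```

```text
18.917 q [ -4.79  17.6   -5.19   1.86 -60.63  20.71] qd [3.2 3.5 0.3] tilt xy deg [ 6.42 -2.17] tcp [ 0.6359 -0.2564  0.2231] yaw -73.45 tq [-53.6  30.2   0.6]
```

Call:
send_rows --motion '[{"travel": [0,0.02,0],"spin": 0},{"travel": [0,0.02,0],"spin": 0},{"travel": [0,0.02,0],"spin": 0},{"travel": [0,0.02,0],"spin": 0}]'

```text
time_s: 19.25
tcp_pos: [0.56, -0.2788, 0.2121]
eef_rot: [-174.6, -3.9, -73.2]
contact_force: [-0.6, -0.2, 0.8]
gripper_width: 0.0871
```

```bash
python3 s.py
```

```text
19.25 q [ -7.81  12.57 -13.39   1.51 -57.55  24.04] qd [-15.8 -24.4   8.4] tilt xy deg [ 6.25 -2.14] tcp [ 0.56   -0.2788  0.2121] yaw -73.21 tq [-44.3  29.9   0.2]
```

Call:
send_rows --motion '[{"travel": [0,0,0],"spin": 0},{"travel": [0,0,0],"spin": 0}]'

```text
time_s: 19.42
tcp_pos: [0.5553, -0.2799, 0.212]
eef_rot: [-174.7, -3.8, -73.3]
contact_force: [0.1, -0.7, 0.8]
gripper_width: 0.0878
```

```bash
python3 s.py
```

```text
19.417 q [ -7.99  12.27 -13.78   1.47 -57.53  24.11] qd [-1.8 -2.1 -0.1] tilt xy deg [ 6.18 -2.12] tcp [ 0.5553 -0.2799  0.212 ] yaw -73.35 tq [-46.2  27.9   0.4]
```

Call:
send_rows --motion '[{"travel": [0.04,0,0],"spin": 0},{"travel": [0.04,0,0],"spin": 0},{"travel": [0,0,0],"spin": 0}]'

```text
time_s: 19.67
tcp_pos: [0.5783, -0.357, 0.2186]
eef_rot: [-174.6, -3.9, -73.1]
contact_force: [1.6, 0.7, 0.3]
gripper_width: 0.0877
```

```bash
python3 s.py
```

```text
19.667 q [-15.05  17.4   -5.47   0.48 -60.53  31.92] qd [-2.9 -4.   0.4] tilt xy deg [ 6.25 -2.11] tcp [ 0.5783 -0.357   0.2186] yaw -73.1 tq [-54.4  29.6  -0. ]
```

Call:
send_rows --motion '[{"travel": [-0.04,0,0],"spin": 0},{"travel": [-0.04,0,0],"spin": 0},{"travel": [0,0,0],"spin": 0}]'

```text
time_s: 19.92
tcp_pos: [0.5554, -0.2833, 0.2104]
eef_rot: [-174.8, -3.8, -73.6]
contact_force: [-1.2, -1.0, -0.9]
gripper_width: 0.0875
```

```bash
python3 s.py; sleep 0; python3 -c "
from h import *
r.capture('wrist')"; python3 s.py
```

```text
19.917 q [ -8.31  12.51 -13.67   1.5  -57.47  24.17] qd [ 3.4  4.7 -0.3] tilt xy deg [ 6.1  -2.17] tcp [ 0.5554 -0.2833  0.2104] yaw -73.57 tq [-46.5  28.5   0.9]
19.967 q [ -8.42  12.62 -13.49   1.54 -57.49  24.34] qd [ 1.3  2.9 -0.4] tilt xy deg [ 6.14 -2.22] tcp [ 0.5565 -0.2848  0.2109] yaw -73.5 tq [-48.2  27.3   0.4]
```

Call:
send_rows --motion '[{"travel": [0,0,-0.04],"spin": 0},{"travel": [0,0,-0.04],"spin": 0}]'

```text
time_s: 20.13
tcp_pos: [0.545, -0.2798, 0.2831]
eef_rot: [-175.5, -3.4, -73.4]
contact_force: [0.4, -0.5, 1.6]
gripper_width: 0.0876
```

```bash
cat > hold.py <<'E'
import sys,subprocess
from h import *
for i in range(int(sys.argv[1])):
    r.capture('wrist'); exec(open('s.py').read())
E
python3 s.py; python3 hold.py 4
```

```text
20.133 q [ -8.16   9.43  -7.78   1.3  -67.26  24.45] qd [-16.2  36.1 -58. ] tilt xy deg [ 5.3  -1.97] tcp [ 0.545  -0.2798  0.2831] yaw -73.4 tq [-39.   24.6   2. ]
20.183 q [ -8.16   9.06  -7.17   1.46 -67.65  24.46] qd [-0.5 -0.9  9.8] tilt xy deg [ 5.86 -2.21] tcp [ 0.5472 -0.2812  0.2922] yaw -73.39 tq [-20.1  14.7   0.9]
20.233 q [ -8.18   9.13  -7.36   1.42 -67.26  24.46] qd [ 2.2 -4.7  4.8] tilt xy deg [ 5.98 -2.18] tcp [ 0.548  -0.2812  0.29  ] yaw -73.42 tq [-42.4  30.1  -1. ]
20.283 q [ -8.19   9.24  -7.58   1.33 -67.12  24.45] qd [ 2.  -3.7  1.7] tilt xy deg [ 5.82 -2.08] tcp [ 0.5472 -0.2807  0.2868] yaw -73.44 tq [-45.6  31.9   0. ]
20.333 q [ -8.2    9.33  -7.73   1.28 -67.07  24.45] qd [ 1.4 -2.4  0.6] tilt xy deg [ 5.64 -2.  ] tcp [ 0.5463 -0.2803  0.2845] yaw -73.46 tq [-45.8  31.9   0.3]
```

Call:
send_rows --motion '[{"travel": [0,0,0.04],"spin": 0},{"travel": [0,0,0.04],"spin": 0},{"travel": [0,0,0],"spin": 0}]'

```text
time_s: 20.58
tcp_pos: [0.5557, -0.2841, 0.2039]
eef_rot: [-174.9, -3.6, -73.5]
contact_force: [-2.3, -0.3, -1.8]
gripper_width: 0.0877
```

```bash
python3 s.py; python3 hold.py 3
```

```text
20.583 q [ -8.45  13.   -13.86   1.37 -57.02  24.42] qd [-2.7  4.3 -5.6] tilt xy deg [ 5.89 -2.04] tcp [ 0.5557 -0.2841  0.2039] yaw -73.51 tq [-52.7  32.1   2.1]
20.633 q [ -8.45  12.86 -13.6    1.47 -57.27  24.42] qd [-2.7  4.9 -3.4] tilt xy deg [ 6.01 -2.14] tcp [ 0.5566 -0.2848  0.2074] yaw -73.48 tq [-45.2  27.    1.2]
20.683 q [ -8.45  12.74 -13.4    1.54 -57.37  24.41] qd [-2.1  3.1 -0.8] tilt xy deg [ 6.23 -2.24] tcp [ 0.5581 -0.2854  0.2105] yaw -73.46 tq [-44.   26.3   0.7]
20.733 q [ -8.44  12.64 -13.28   1.57 -57.39  24.41] qd [-1.7  1.6  0.1] tilt xy deg [ 6.41 -2.29] tcp [ 0.5591 -0.2856  0.2125] yaw -73.45 tq [-44.3  26.9   0.5]
```

Call:
send_rows --motion '[{"travel": [0,0,-0.04],"spin": 0},{"travel": [0,0,-0.04],"spin": 0},{"travel": [0,0,-0.04],"spin": 0},{"travel": [0,0,-0.04],"spin": 0}]'

```text
time_s: 21.07
tcp_pos: [0.5386, -0.2792, 0.3734]
eef_rot: [-175.1, -3.8, -73.5]
contact_force: [1.5, -1.2, -0.0]
gripper_width: 0.0877
```

```bash
python3 s.py; python3 hold.py 4|tail -1
```

```text
21.067 q [ -8.08   6.8    0.41   1.39 -77.55  24.56] qd [-12.5  48.5 -60.4] tilt xy deg [ 5.81 -2.2 ] tcp [ 0.5386 -0.2792  0.3734] yaw -73.46 tq [-40.7  27.6   1.9]
21.267 q [ -8.08   6.74   0.34   1.38 -77.27  24.55] qd [ 2.  -3.5  1. ] tilt xy deg [ 6.06 -2.22] tcp [ 0.5396 -0.2792  0.3735] yaw -73.47 tq [-43.5  33.4   0.3]
```

Call:
send_rows --motion '[{"travel": [0,0,0.02],"spin": 0},{"travel": [0,0,0.04],"spin": 0},{"travel": [0,0,0.04],"spin": 0},{"travel": [0,0,0.04],"spin": 0},{"travel": [0,0,0],"spin": 0}]'

```text
time_s: 21.68
tcp_pos: [0.5557, -0.2855, 0.237]
eef_rot: [-174.3, -4.2, -73.5]
contact_force: [-1.4, 1.3, -0.9]
gripper_width: 0.0878
```

Call:
send_rows --motion '[{"travel": [0,0,0],"spin": 0}]'

```text
time_s: 21.77
tcp_pos: [0.5553, -0.2859, 0.2372]
eef_rot: [-174.4, -4.2, -73.5]
contact_force: [1.0, -0.4, 2.4]
gripper_width: 0.0878
```

```bash
python3 s.py
```

```text
21.767 q [ -8.48  11.29 -11.73   1.6  -60.18  24.47] qd [ 2.5 -3.2  1.1] tilt xy deg [ 6.51 -2.38] tcp [ 0.5553 -0.2859  0.2372] yaw -73.49 tq [-41.1  25.8   0.6]
```

Call:
send_rows --motion '[{"travel": [0,0,-0.04],"spin": 0},{"travel": [0,0,-0.04],"spin": 0},{"travel": [0,0,-0.04],"spin": 0}]'

```text
time_s: 22.02
tcp_pos: [0.5375, -0.2799, 0.3535]
eef_rot: [-175.4, -3.6, -73.5]
contact_force: [1.6, -1.2, -0.1]
gripper_width: 0.0876
```

```bash
python3 s.py; python3 hold.py 4|tail -1
```

```text
22.017 q [ -8.17   7.19  -1.59   1.39 -75.49  24.57] qd [-14.5  48.4 -61.9] tilt xy deg [ 5.47 -2.15] tcp [ 0.5375 -0.2799  0.3535] yaw -73.47 tq [-41.8  27.9   2.1]
22.217 q [ -8.17   7.05  -1.57   1.42 -75.19  24.57] qd [ 1.9 -3.5  1. ] tilt xy deg [ 5.92 -2.23] tcp [ 0.5392 -0.2803  0.3553] yaw -73.49 tq [-43.5  33.1   0.3]
```

The controller leaves a tool tilt that builds up during vertical strokes and is now about 6°. I'll use contact (the key in its holder) to relieve it. The helper below gives moves in tool axes.

```bash
cat > to.py <<'E'
# usage: to.py x y z [yaw]  -> tool-frame delta from present TCP
import sys
from h import *
s=r.get_state(); M=R.from_euler('xyz',s['eef_rot'],degrees=True).as_matrix()
t=np.array([float(v) for v in sys.argv[1:4]])
print('now',s['tcp_pos'].round(4),s['eef_rot'].round(2),'tiltxy',np.degrees(M[:2,2]).round(2),'F',s['contact_force'].round(1),'w',round(float(s['gripper_width']),4),'q456',s['joints'][3:].round(1))
print('tool delta',(M.T@(t-s['tcp_pos'])).round(4))
if len(sys.argv)>4: print('spin',round(float(s['eef_rot'][2]-float(sys.argv[4])),2))
E
python3 to.py .621 -.240 .131 -72
```

```text
now [ 0.5392 -0.2803  0.3553] [-174.95   -3.84  -73.49] tiltxy [ 5.92 -2.23] F [-0.2  0.1 -1.2] w 0.0875 q456 [  1.4 -75.2  24.6]
tool delta [-0.0304 -0.0699  0.2298]
spin -1.49
```

Call:
send_rows --motion '[{"travel": [-0.015,-0.035,0],"spin": -0.7},{"travel": [-0.015,-0.035,0],"spin": -0.7},{"travel": [0,0,0.02],"spin": 0},{"travel": [0,0,0.04],"spin": 0},{"travel": [0,0,0.04],"spin": 0}]'

```text
time_s: 22.63
tcp_pos: [0.6133, -0.2347, 0.2734]
eef_rot: [-174.1, -4.6, -72.1]
contact_force: [0.8, 0.2, -0.9]
gripper_width: 0.0874
```

Call:
send_rows --motion '[{"travel": [0,0,0.03],"spin": 0},{"travel": [0,0,0],"spin": 0},{"travel": [0,0,0],"spin": 0}]'

```text
time_s: 22.88
tcp_pos: [0.6136, -0.2348, 0.235]
eef_rot: [-174.7, -4.2, -72.1]
contact_force: [-0.1, 0.2, 1.6]
gripper_width: 0.0877
```

```bash
python3 to.py .621 -.240 .131 -72
```

```text
now [ 0.6136 -0.2348  0.235 ] [-174.74   -4.22  -72.07] tiltxy [ 6.29 -2.38] F [-0.1  0.2  1.6] w 0.0877 q456 [  2.4 -61.   19.8]
tool delta [-0.0004  0.0041  0.1043]
spin -0.07
```

Call:
send_rows --motion '[{"travel": [0,0.004,0.02],"spin": 0},{"travel": [0,0,0.035],"spin": 0},{"travel": [0,0,0.035],"spin": 0},{"travel": [0,0,0.015],"spin": 0},{"travel": [0,0,0],"spin": 0}]'

```text
time_s: 23.3
tcp_pos: [0.6279, -0.2427, 0.1418]
eef_rot: [-174.0, -4.7, -72.1]
contact_force: [-0.0, -0.2, 1.0]
gripper_width: 0.0873
```

```bash
python3 to.py .621 -.240 .131 -72
```

```text
now [ 0.6279 -0.2427  0.1418] [-174.     -4.74  -72.05] tiltxy [ 7.15 -2.64] F [-0.  -0.2  1. ] w 0.0873 q456 [  2.9 -49.   19.7]
tool delta [-0.0056  0.0067  0.0097]
spin -0.05
```

Call:
send_rows --motion '[{"travel": [-0.005,0.006,0.008],"spin": 0},{"travel": [0,0,0],"spin": 0},{"travel": [0,0,0],"spin": 0}]'

```text
time_s: 23.55
tcp_pos: [0.6248, -0.2414, 0.14]
eef_rot: [-173.7, -5.0, -72.0]
contact_force: [1.0, 0.1, 0.5]
gripper_width: 0.0874
```

Call:
send_rows --motion '[{"travel": [0,0,0],"spin": 0},{"travel": [0,0,0],"spin": 0},{"travel": [0,0,0],"spin": 0},{"travel": [0,0,0],"spin": 0},{"travel": [0,0,0],"spin": 0}]' --gripper -1 --squeeze 30

```text
time_s: 23.97
tcp_pos: [0.6289, -0.2422, 0.1486]
eef_rot: [-173.2, -5.3, -72.0]
contact_force: [-0.6, 0.1, 0.6]
gripper_width: 0.06
```

```bash
python3 to.py .621 -.240 .131 -72
```

```text
now [ 0.6289 -0.2422  0.1486] [-173.19   -5.28  -72.03] tiltxy [ 8.08 -2.88] F [-0.6  0.1  0.6] w 0.06 q456 [  3.3 -48.4  19.4]
tool delta [-0.0061  0.0088  0.0161]
spin -0.03
```

Call:
send_rows --motion '[{"travel": [0,0,0],"spin": 0},{"travel": [0,0,0],"spin": 0},{"travel": [0,0,0],"spin": 0},{"travel": [0,0,0],"spin": 0},{"travel": [0,0,0],"spin": 0}]'

```text
time_s: 24.38
tcp_pos: [0.6288, -0.2422, 0.1487]
eef_rot: [-173.2, -5.3, -72.0]
contact_force: [0.1, -0.4, 0.5]
gripper_width: 0.0268
```

```bash
python3 to.py .621 -.240 .131 -72
```

```text
now [ 0.6288 -0.2422  0.1487] [-173.21   -5.28  -72.03] tiltxy [ 8.06 -2.89] F [ 0.1 -0.4  0.5] w 0.0268 q456 [  3.3 -48.4  19.4]
tool delta [-0.0061  0.0087  0.0162]
spin -0.03
```

Call:
send_rows --motion '[{"travel": [-0.006,0.008,0.017],"spin": 0}]' --gripper -0.25

```text
time_s: 24.47
tcp_pos: [0.625, -0.2406, 0.1337]
eef_rot: [-172.9, -5.5, -72.0]
contact_force: [1.3, -0.3, 0.1]
gripper_width: 0.0293
```

```bash
python3 hold.py 6|tail -1;python3 to.py .621 -.240 .131 -72
```

```text
24.767 q [ -2.94  19.13 -16.75   3.46 -45.89  19.01] qd [-0.2  0.1  0.3] tilt xy deg [ 8.11 -2.91] tcp [ 0.6225 -0.2401  0.1311] yaw -72.01 tq [-52.6  25.6   0.5]
now [ 0.6225 -0.2401  0.1311] [-173.17   -5.31  -72.01] tiltxy [ 8.11 -2.91] F [-0.4  0.1  0.6] w 0.033 q456 [  3.5 -45.9  19. ]
tool delta [-0.0006  0.0014 -0.0001]
spin -0.01
```

Call:
send_rows --motion '[{"travel": [0,0,0],"spin": 0},{"travel": [0,0,0],"spin": 0},{"travel": [0,0,0],"spin": 0},{"travel": [0,0,0],"spin": 0},{"travel": [0,0,0],"spin": 0}]' --gripper -1 --squeeze 40

```text
time_s: 25.18
tcp_pos: [0.6227, -0.2406, 0.1328]
eef_rot: [-173.2, -5.3, -72.0]
contact_force: [-0.8, -0.5, 0.3]
gripper_width: 0.0166
```

```bash
python3 to.py .621 -.240 .131 -72
```

```text
now [ 0.6227 -0.2406  0.1328] [-173.18   -5.34  -72.02] tiltxy [ 8.1  -2.94] F [-0.8 -0.5  0.3] w 0.0166 q456 [  3.5 -46.1  19. ]
tool delta [-0.0013  0.0017  0.0015]
spin -0.02
```

Call:
send_rows --motion '[{"travel": [0,-0.003,0],"spin": 0},{"travel": [0,-0.003,0],"spin": 0},{"travel": [0,-0.003,0],"spin": 0}]'

```text
time_s: 25.43
tcp_pos: [0.6267, -0.2392, 0.1329]
eef_rot: [-173.7, -5.2, -72.0]
contact_force: [-7.2, -5.2, 4.0]
gripper_width: 0.0165
```

```bash
python3 to.py .621 -.240 .131 -72
```

```text
now [ 0.6267 -0.2392  0.1329] [-173.72   -5.24  -72.04] tiltxy [ 7.57 -3.01] F [-7.2 -5.2  4. ] w 0.0165 q456 [  3.6 -46.9  18.7]
tool delta [-0.0012  0.0058  0.0012]
spin -0.04
```

Gripped (16.5 mm), and the push relieves the tilt as hoped. I'll continue.

Call:
send_rows --motion '[{"travel": [0,-0.004,0],"spin": 0},{"travel": [0,-0.004,0],"spin": 0},{"travel": [0,-0.004,0],"spin": 0},{"travel": [0,-0.004,0],"spin": 0},{"travel": [0,-0.004,0],"spin": 0}]'

```text
time_s: 25.85
tcp_pos: [0.6293, -0.2387, 0.1327]
eef_rot: [-175.7, -4.9, -72.1]
contact_force: [-10.4, -3.5, 6.9]
gripper_width: 0.0167
```

```bash
python3 to.py .621 -.240 .131 -72
```

```text
now [ 0.6293 -0.2387  0.1327] [-175.69   -4.94  -72.1 ] tiltxy [ 5.61 -3.36] F [-10.4  -3.5   6.9] w 0.0167 q456 [  4.1 -49.5  18. ]
tool delta [-0.0015  0.0084  0.001 ]
spin -0.1
```

Call:
send_rows --motion '[{"travel": [0,-0.004,0],"spin": 0},{"travel": [0,-0.004,0],"spin": 0},{"travel": [0,-0.004,0],"spin": 0},{"travel": [0,-0.004,0],"spin": 0},{"travel": [0,-0.004,0],"spin": 0}]'

```text
time_s: 26.27
tcp_pos: [0.6313, -0.2385, 0.1325]
eef_rot: [-177.7, -4.6, -72.2]
contact_force: [-10.8, -3.7, 7.0]
gripper_width: 0.0168
```

```bash
python3 to.py .621 -.240 .131 -72
```

```text
now [ 0.6313 -0.2385  0.1325] [-177.71   -4.64  -72.2 ] tiltxy [ 3.59 -3.71] F [-10.8  -3.7   7. ] w 0.0168 q456 [  4.5 -52.1  17.4]
tool delta [-0.0018  0.0103  0.0009]
spin -0.2
```

Call:
send_rows --motion '[{"travel": [0.002,-0.004,0],"spin": 0},{"travel": [0.002,-0.004,0],"spin": 0},{"travel": [0.002,-0.004,0],"spin": 0},{"travel": [0.002,-0.004,0],"spin": 0},{"travel": [0.002,-0.004,0],"spin": 0}]'

```text
time_s: 26.68
tcp_pos: [0.633, -0.242, 0.132]
eef_rot: [-179.9, -3.8, -72.3]
contact_force: [-17.1, 6.6, 13.6]
gripper_width: 0.0167
```

```bash
python3 to.py .621 -.240 .131 -72
```

```text
now [ 0.633 -0.242  0.132] [-179.95   -3.79  -72.34] tiltxy [ 1.2 -3.6] F [-17.1   6.6  13.6] w 0.0167 q456 [  4.3 -55.5  17.7]
tool delta [-0.0056  0.0108  0.0006]
spin -0.34
```

Call:
send_rows --motion '[{"travel": [0.004,-0.003,0],"spin": 0},{"travel": [0.004,-0.003,0],"spin": 0},{"travel": [0.004,-0.003,0],"spin": 0},{"travel": [0.004,-0.003,0],"spin": 0},{"travel": [0.004,-0.003,0],"spin": 0}]'

```text
time_s: 27.1
tcp_pos: [0.6326, -0.2495, 0.1311]
eef_rot: [178.0, -2.5, -72.4]
contact_force: [-16.7, 12.2, 14.3]
gripper_width: 0.0157
```

```bash
python3 to.py .621 -.240 .131 -72
```

```text
now [ 0.6326 -0.2495  0.1311] [177.96  -2.46 -72.4 ] tiltxy [-1.2  -2.96] F [-16.7  12.2  14.3] w 0.0157 q456 [  3.5 -59.   19.1]
tool delta [-0.0125  0.0082 -0.0002]
spin -0.4
```

Call:
send_rows --motion '[{"travel": [0.005,0.002,0],"spin": 0},{"travel": [0.005,0.002,0],"spin": 0},{"travel": [0.005,0.002,0],"spin": 0},{"travel": [0.005,0.002,0],"spin": 0},{"travel": [0.005,0.002,0],"spin": 0}]'

```text
time_s: 27.52
tcp_pos: [0.6313, -0.2537, 0.1308]
eef_rot: [178.4, -0.9, -72.2]
contact_force: [-3.7, 24.6, 8.3]
gripper_width: 0.0158
```

```bash
python3 to.py .622 -.238 .131 -72
```

```text
now [ 0.6313 -0.2537  0.1308] [178.36  -0.95 -72.2 ] tiltxy [-1.27 -1.4 ] F [-3.7 24.6  8.3] w 0.0158 q456 [  1.7 -60.1  21.6]
tool delta [-0.0178  0.0041 -0.0004]
spin -0.2
```

Call:
send_rows --motion '[{"travel": [0.005,0.001,0],"spin": 0},{"travel": [0.005,0.001,0],"spin": 0},{"travel": [0.005,0.001,0],"spin": 0}]'

```text
time_s: 27.77
tcp_pos: [0.6314, -0.2535, 0.1307]
eef_rot: [178.4, 0.1, -71.9]
contact_force: [-7.0, 23.0, 10.1]
gripper_width: 0.0158
```

Call:
send_rows --motion '[{"travel": [-0.005,0.001,0],"spin": 0},{"travel": [-0.007,0.002,0],"spin": 0},{"travel": [0,0,0],"spin": 0}]'

```text
time_s: 28.02
tcp_pos: [0.6267, -0.242, 0.1323]
eef_rot: [178.5, -0.0, -71.8]
contact_force: [-2.0, -3.3, -0.8]
gripper_width: 0.0156
```

```bash
python3 to.py .622 -.238 .131 -72
```

```text
now [ 0.6267 -0.242   0.1323] [ 1.7848e+02 -5.0000e-02 -7.1790e+01] tiltxy [-1.43 -0.52] F [-2.  -3.3 -0.8] w 0.0156 q456 [  0.7 -60.7  22. ]
tool delta [-0.0053  0.0032  0.0014]
spin 0.21
```

Call:
send_rows --motion '[{"travel": [0,0,0],"spin": 0},{"travel": [0,0,0],"spin": 0},{"travel": [0,0,0],"spin": 0},{"travel": [0,0,0],"spin": 0}]' --gripper -0.2

```text
time_s: 28.35
tcp_pos: [0.6277, -0.2417, 0.1319]
eef_rot: [178.6, -0.0, -71.8]
contact_force: [-0.7, -0.6, 0.7]
gripper_width: 0.0332
```

```bash
python3 to.py .622 -.238 .131 -72; python3 - <<'E'
from h import *
for n in ['scene','side']:
    C,p,d,X=look(n,n+'1',['scrap_tub','wash_basket']); comps(p,d,X,['orange'])
    o=masks(p,X)['orange']&(d>0); P=X[o]; c,a,t=pca(P); print(a.round(3))
E
```

```text
now [ 0.6277 -0.2417  0.1319] [ 1.786e+02 -5.000e-02 -7.183e+01] tiltxy [-1.31 -0.48] F [-0.7 -0.6  0.7] w 0.0332 q456 [  0.7 -60.5  22. ]
tool delta [-0.0052  0.0042  0.001 ]
spin 0.17
scene scrap_tub 0.78 [ 0.457  0.351 -0.003] [422. 226.]
scene wash_basket 0.81 [ 0.792 -0.275 -0.   ] [148. 259.]
scene wash_basket 0.58 [ 0.424 -0.35  -0.002] [188. 165.]
orange 48 [195. 173.] c [ 0.626 -0.207  0.162] yaw -158.2 len 0.072 min [ 0.615 -0.221  0.151] max [ 0.667 -0.189  0.204]
[-0.684 -0.274 -0.676]
side scrap_tub 0.74 [0.461 0.354 0.002] [198. 391.]
side scrap_tub 0.18 [ 0.602 -0.371  0.   ] [369. 167.]
side wash_basket 0.8 [ 0.416 -0.344  0.005] [425. 200.]
side wash_basket 0.76 [ 0.79  -0.279 -0.002] [296. 155.]
orange 79 [335. 139.] c [ 0.617 -0.211  0.161] yaw 106.0 len 0.046 min [ 0.608 -0.239  0.151] max [ 0.63  -0.193  0.166]
[-0.321  0.944 -0.069]
```

Call:
send_rows --motion '[{"travel": [-0.005,0.004,0.001],"spin": 0},{"travel": [0,0,0],"spin": 0},{"travel": [0,0,0],"spin": 0}]'

```text
time_s: 28.9
tcp_pos: [0.6214, -0.2379, 0.1308]
eef_rot: [178.6, -0.0, -71.8]
contact_force: [0.4, 0.3, 0.0]
gripper_width: 0.0351
```

Call:
send_rows --motion '[{"travel": [0,0,0],"spin": 0},{"travel": [0,0,0],"spin": 0},{"travel": [0,0,0],"spin": 0},{"travel": [0,0,0],"spin": 0},{"travel": [0,0,0],"spin": 0}]' --gripper -1 --squeeze 45

```text
time_s: 29.32
tcp_pos: [0.6216, -0.2377, 0.131]
eef_rot: [178.6, -0.1, -71.8]
contact_force: [0.9, 0.3, 0.0]
gripper_width: 0.0156
```

```bash
python3 to.py .622 -.238 .131 -72
```

```text
now [ 0.6216 -0.2377  0.131 ] [ 1.7862e+02 -5.0000e-02 -7.1820e+01] tiltxy [-1.29 -0.48] F [0.9 0.3 0. ] w 0.0156 q456 [  0.7 -60.   21.7]
tool delta [ 0.0004 -0.0003  0.    ]
spin 0.18
```

Call:
send_rows --motion '[{"travel": [0,0,-0.03],"spin": 0},{"travel": [0,0,-0.04],"spin": 0},{"travel": [0,0,-0.04],"spin": 0}]'

```text
time_s: 29.57
tcp_pos: [0.6213, -0.2352, 0.2319]
eef_rot: [177.9, 0.5, -71.9]
contact_force: [0.6, -1.0, -2.8]
gripper_width: 0.0155
```

```bash
python3 hold.py 3|tail -1
```

```text
29.717 q [ -3.75  20.33   1.42   0.43 -72.6   21.74] qd [ 2.1 -4.5  1.5] tilt xy deg [-1.53 -0.31] tcp [ 0.624  -0.2359  0.2362] yaw -71.88 tq [-61.7  32.4  -0.5]
```

Call:
send_rows --motion '[{"travel": [0,0,-0.03],"spin": 0},{"travel": [0,0,-0.035],"spin": 0}]'

```text
time_s: 29.88
tcp_pos: [0.6215, -0.2337, 0.2925]
eef_rot: [177.7, 0.7, -72.0]
contact_force: [0.6, 0.0, -0.9]
gripper_width: 0.0159
```

```bash
python3 - <<'E'
from h import *
for n in ['side','scene']:
    C,p,d,X=look(n,n+'2',['key'])
    s=r.get_state(); g=s['tcp_pos']-np.array([0,0,.019])*0; 
    m=(abs(X[...,0]-g[0])<.05)&(abs(X[...,1]-g[1])<.06)&(d>0)
    for lo,hi in [(.16,.175),(.175,.19),(.19,.21),(.21,.23),(.23,.25),(.25,.27)]:
        q=X[m&(X[...,2]>lo)&(X[...,2]<hi)]
        if len(q): print(n,lo,len(q),np.median(q,0).round(4),np.ptp(q,0).round(3))
    comps(p,d,X,['orange']); print(px(n,g,C))
exec(open('s.py').read())
E
```

```text
side key 0.64 [ 0.617 -0.234  0.176] [341. 130.]
side 0.175 18 [ 0.6166 -0.2302  0.1856] [0.008 0.015 0.013]
side 0.19 41 [ 0.6162 -0.2291  0.1985] [0.011 0.011 0.02 ]
side 0.21 50 [ 0.6164 -0.2296  0.2203] [0.012 0.011 0.019]
side 0.23 53 [ 0.6174 -0.2303  0.2401] [0.013 0.012 0.02 ]
side 0.25 50 [ 0.6181 -0.231   0.2601] [0.014 0.011 0.02 ]
orange 74 [343.  74.] c [ 0.613 -0.206  0.323] yaw 105.9 len 0.038 min [ 0.604 -0.23   0.312] max [ 0.623 -0.193  0.327]
(np.float64(345.07238809423734), np.float64(79.58533479259461))
scene key 0.77 [ 0.623 -0.236  0.177] [184. 165.]
scene 0.175 11 [ 0.6268 -0.2348  0.1879] [0.007 0.011 0.012]
scene 0.19 31 [ 0.6275 -0.2339  0.1997] [0.012 0.011 0.018]
scene 0.21 40 [ 0.6293 -0.2345  0.2189] [0.012 0.016 0.019]
scene 0.23 43 [ 0.6307 -0.2354  0.2411] [0.015 0.013 0.019]
scene 0.25 43 [ 0.6312 -0.2362  0.2601] [0.013 0.012 0.02 ]
orange 36 [188. 114.] c [ 0.622 -0.206  0.327] yaw 82.9 len 0.018 min [ 0.616 -0.215  0.319] max [ 0.627 -0.198  0.333]
(np.float64(178.3224101012874), np.float64(125.17575777584683))
30.083 q [ -3.73  19.14   7.12   0.15 -80.15  21.75] qd [ 1.1 -2.1  0.3] tilt xy deg [-2.17 -0.  ] tcp [ 0.6226 -0.2338  0.2933] yaw -71.97 tq [-61.4  33.3  -0.2]
```

Call:
send_rows --motion '[{"travel": [-0.02,-0.002,0],"spin": 1.1},{"travel": [-0.039,-0.003,0],"spin": 1.1},{"travel": [-0.039,-0.003,0],"spin": 1.1},{"travel": [-0.039,-0.003,0],"spin": 1.1},{"travel": [-0.039,-0.003,0],"spin": 1.1}]'

```text
time_s: 30.5
tcp_pos: [0.5833, -0.0612, 0.2803]
eef_rot: [176.7, 0.7, -78.4]
contact_force: [0.9, 0.8, -2.2]
gripper_width: 0.0156
```

Call:
send_rows --motion '[{"travel": [-0.039,-0.003,0],"spin": 1.1},{"travel": [-0.039,-0.003,0],"spin": 1.1},{"travel": [-0.039,-0.003,0],"spin": 1.1},{"travel": [-0.015,-0.001,0],"spin": 0},{"travel": [0,0,0],"spin": 0}]'

```text
time_s: 30.92
tcp_pos: [0.5607, 0.0817, 0.2694]
eef_rot: [175.7, 0.6, -81.8]
contact_force: [0.2, 0.2, -2.5]
gripper_width: 0.0157
```

```bash
python3 to.py .572 .0755 .29 -81; python3 - <<'E'
from h import *
C,p,d,X=look('wrist','w4',['bar_socket','bar_floor','rack'])
comps(p,d,X,['yellow'])
for n in ['side','scene']:
    C,p,d,X=look(n,n+'3',['key','bar_socket'])
exec(open('s.py').read())
E
```

```text
now [0.5607 0.0817 0.2694] [175.7    0.58 -81.75] tiltxy [-4.33 -0.04] F [ 0.2  0.2 -2.5] w 0.0157 q456 [ -2.  -76.9 -17.9]
tool delta [ 0.0076 -0.0087 -0.0214]
spin -0.75
wrist bar_socket 0.71 [0.571 0.074 0.074] [252. 174.]
wrist bar_floor 0.89 [0.572 0.075 0.051] [251. 171.]
wrist rack 0.91 [0.569 0.077 0.   ] [253. 166.]
yellow 1637 [238. 116.] c [0.591 0.022 0.077] yaw 101.4 len 0.136 min [ 0.559 -0.043  0.074] max [0.608 0.089 0.08 ]
side key 0.59 [0.554 0.079 0.154] [269. 216.]
side bar_socket 0.91 [0.571 0.076 0.078] [265. 238.]
scene key 0.66 [0.556 0.075 0.152] [314. 182.]
scene bar_socket 0.6 [0.564 0.073 0.078] [310. 206.]
scene bar_socket 0.35 [0.575 0.07  0.003] [307. 230.]
scene bar_socket 0.16 [0.567 0.105 0.013] [321. 228.]
31.417 q [ 26.32  11.59  -5.12  -1.88 -77.01 -17.82] qd [ 0.  0. -0.] tilt xy deg [-4.14 -0.01] tcp [0.5624 0.0778 0.2718] yaw -82.0 tq [-47.2  30.4  -0.3]
```

View pics/w4.png

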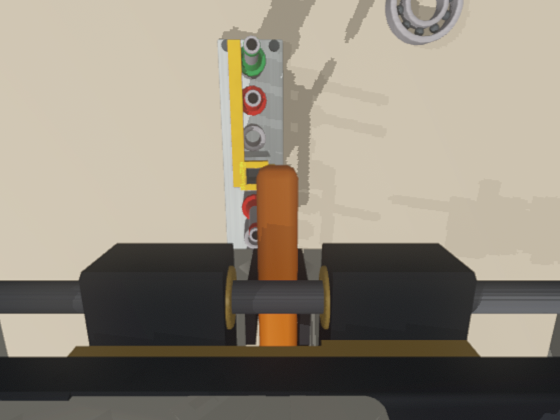

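```bash
python3 - <<'E'
from h import *
C=cal('wrist'); p,d=r.capture('wrist'); X=cloud('wrist',d,C)
y=masks(p,X)['yellow']&(d>0)&(X[...,2]>.073); P=X[y&(X[...,1]<.045)]
c,a,t=pca(P[:,:2]); print('arm',len(P),c,np.degrees(np.arctan2(a[1],a[0])),np.ptp(t))
print(cv2.minAreaRect(P[:,:2].astype(np.float32)))
E
```

```text
arm 1020 [ 0.59618158 -0.00071921] 98.73075607942141 0.09001368325532838
((0.5957010984420776, 0.0010961182415485382), (0.010291907005012035, 0.09002929925918579), 8.829509735107422)
```

Call:
send_rows --motion '[{"travel": [0,0,-0.04],"spin": 0},{"travel": [0,0,-0.04],"spin": 0},{"travel": [0,0,-0.02],"spin": 0},{"travel": [0,0,0],"spin": 0},{"travel": [0,0,0],"spin": 0}]'

```text
time_s: 31.88
tcp_pos: [0.5684, 0.0755, 0.3735]
eef_rot: [175.6, 0.5, -82.2]
contact_force: [-0.3, 0.4, -3.1]
gripper_width: 0.0154
```

Call:
send_rows --motion '[{"travel": [0,0,0.03],"spin": 0},{"travel": [0,0,0.03],"spin": 0},{"travel": [0,0,0.02],"spin": 0},{"travel": [0,0,0.01],"spin": 0},{"travel": [0,0,0],"spin": 0}]'

```text
time_s: 32.3
tcp_pos: [0.5599, 0.0741, 0.2778]
eef_rot: [175.6, 0.6, -82.3]
contact_force: [-1.6, -0.1, -2.8]
gripper_width: 0.0161
```

Call:
send_rows --motion '[{"travel": [0,0,-0.04],"spin": 0},{"travel": [0,0,-0.04],"spin": 0},{"travel": [0,0,-0.02],"spin": 0},{"travel": [0,0,0],"spin": 0},{"travel": [0,0,0],"spin": 0}]'

```text
time_s: 32.72
tcp_pos: [0.5647, 0.0723, 0.3759]
eef_rot: [174.9, 0.4, -82.4]
contact_force: [-0.9, -1.0, -3.4]
gripper_width: 0.0158
```

Call:
send_rows --motion '[{"travel": [0,0,0.03],"spin": 0},{"travel": [0,0,0.03],"spin": 0},{"travel": [0,0,0.02],"spin": 0},{"travel": [0,0,0.01],"spin": 0},{"travel": [0,0,0],"spin": 0}]'

```text
time_s: 33.13
tcp_pos: [0.5547, 0.0713, 0.2795]
eef_rot: [174.9, 0.5, -82.4]
contact_force: [-1.5, 0.1, -2.5]
gripper_width: 0.0159
```

```bash
python3 to.py .572 .0755 .29 -81
```

```text
now [0.5547 0.0713 0.2795] [174.86   0.5  -82.44] tiltxy [-5.15 -0.18] F [-1.5  0.1 -2.5] w 0.0159 q456 [ -2.1 -79.  -17.8]
tool delta [-0.002  -0.0167 -0.012 ]
spin -1.44
```

```bash
python3 to.py .580 .076 .215 -81.3
```

```text
now [0.5547 0.0713 0.2795] [174.86   0.5  -82.44] tiltxy [-5.15 -0.18] F [-1.5  0.1 -2.5] w 0.0159 q456 [ -2.1 -79.  -17.8]
tool delta [-0.0008 -0.0314  0.062 ]
spin -1.14
```

Call:
send_rows --motion '[{"travel": [-0.001,-0.031,0],"spin": -1.1},{"travel": [0,0,0.02],"spin": 0},{"travel": [0,0,0.02],"spin": 0},{"travel": [0,0,0.02],"spin": 0},{"travel": [0,0,0],"spin": 0}]'

```text
time_s: 33.55
tcp_pos: [0.5795, 0.0756, 0.2132]
eef_rot: [174.7, 0.6, -81.3]
contact_force: [-1.0, 0.7, -3.2]
gripper_width: 0.0157
```

```bash
python3 - <<'E'
from h import *
for n in ['side','scene']:
    C,p,d,X=look(n,n+'4',['key']); 
    if n=='side': cv2.imwrite('pics/c4.png',cv2.resize(p[130:300,190:350],None,fx=3.4,fy=3.4,interpolation=cv2.INTER_CUBIC))
E
python3 to.py .580 .076 .215 -81.3
```

```text
side key 0.83 [0.569 0.074 0.095] [266. 233.]
scene key 0.7 [0.571 0.074 0.094] [311. 204.]
now [0.5828 0.0762 0.219 ] [175.2    0.56 -81.23] tiltxy [-4.83 -0.17] F [-0.7 -0.6 -2.4] w 0.0158 q456 [ -2.  -72.1 -15.7]
tool delta [-0.0002  0.0024  0.0042]
spin 0.07
```

View pics/c4.png

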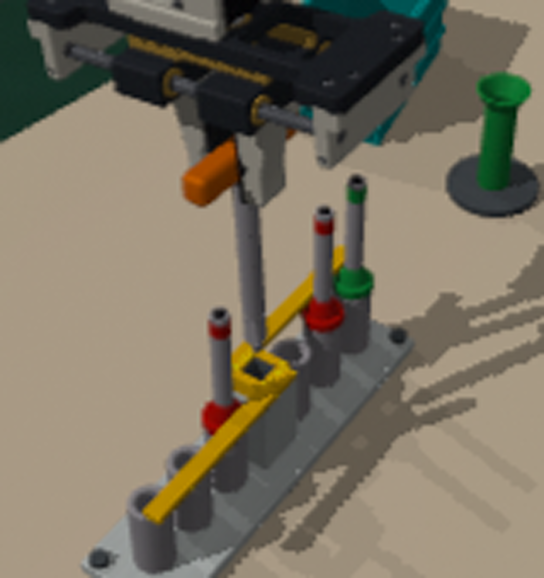

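The key tip is right over the socket (crop (255,345) above (258,368)). Lowering in.

Call:
send_rows --motion '[{"travel": [0,-0.001,0.015],"spin": 0},{"travel": [0,-0.001,0.015],"spin": 0},{"travel": [0,-0.001,0.005],"spin": 0}]'

```text
time_s: 34.0
tcp_pos: [0.5896, 0.0772, 0.1948]
eef_rot: [176.3, 0.5, -81.1]
contact_force: [-3.4, -0.1, 24.9]
gripper_width: 0.0157
```

```bash
python3 to.py .572 .076 .171 -81.3
```

```text
now [0.5896 0.0772 0.1948] [176.28   0.54 -81.06] tiltxy [-3.75 -0.04] F [-3.4 -0.1 24.9] w 0.0157 q456 [ -1.7 -68.1 -15.6]
tool delta [-0.0013  0.016   0.0249]
spin 0.24
```

Call:
send_rows --motion '[{"travel": [0,0.003,0.005],"spin": 0},{"travel": [0,0.003,0.005],"spin": 0}]'

```text
time_s: 34.17
tcp_pos: [0.5878, 0.0762, 0.195]
eef_rot: [177.0, 0.5, -80.9]
contact_force: [-3.9, -0.3, 15.5]
gripper_width: 0.0158
```

```bash
python3 to.py .572 .076 .171 -81.3
```

```text
now [0.5878 0.0762 0.195 ] [177.03   0.45 -80.9 ] tiltxy [-3.   -0.02] F [-3.9 -0.3 15.5] w 0.0158 q456 [ -1.4 -67.1 -15.7]
tool delta [-0.0021  0.0144  0.0247]
spin 0.4
```

Call:
send_rows --motion '[{"travel": [0,0,-0.012],"spin": 0},{"travel": [0,0.012,0],"spin": 0}]'

```text
time_s: 34.33
tcp_pos: [0.5793, 0.0748, 0.2126]
eef_rot: [177.4, 0.5, -80.8]
contact_force: [1.4, 0.5, -1.1]
gripper_width: 0.0157
```

```bash
python3 - <<'E'
from h import *
for n in ['side','scene']: look(n,n+'5',['key'])
E
python3 to.py .5755 .076 .205 -81.3
```

```text
side key 0.75 [0.57  0.073 0.079] [266. 238.]
side key 0.67 [0.575 0.073 0.096] [264. 231.]
scene key 0.53 [0.568 0.072 0.091] [310. 204.]
now [0.5763 0.0744 0.2094] [177.13   0.5  -80.89] tiltxy [-2.91  0.04] F [ 0.2 -0.7 -2.5] w 0.0154 q456 [ -1.4 -68.3 -16.1]
tool delta [-0.0017  0.0003  0.0045]
spin 0.41
```

Call:
send_rows --motion '[{"travel": [-0.002,0,0.006],"spin": 0},{"travel": [0,0,0.008],"spin": 0},{"travel": [0,0,0.008],"spin": 0}]'

```text
time_s: 34.78
tcp_pos: [0.5768, 0.0771, 0.1879]
eef_rot: [177.4, 0.5, -80.9]
contact_force: [-0.2, -0.8, -1.3]
gripper_width: 0.0157
```

```bash
python3 to.py .572 .076 .171 -81.3
```

```text
now [0.5768 0.0771 0.1879] [177.36   0.53 -80.88] tiltxy [-2.69  0.1 ] F [-0.2 -0.8 -1.3] w 0.0157 q456 [ -1.4 -65.4 -16.2]
tool delta [0.0005 0.0041 0.0171]
spin 0.42
```

Call:
send_rows --motion '[{"travel": [0,0,0.008],"spin": 0},{"travel": [0,0,0.006],"spin": 0}]'

```text
time_s: 34.95
tcp_pos: [0.5762, 0.0761, 0.1715]
eef_rot: [177.3, 0.4, -80.8]
contact_force: [0.2, -2.8, -1.3]
gripper_width: 0.0157
```

```bash
python3 to.py .572 .076 .171 -81.3
```

```text
now [0.5762 0.0761 0.1715] [177.26   0.39 -80.84] tiltxy [-2.77 -0.06] F [ 0.2 -2.8 -1.3] w 0.0157 q456 [ -1.3 -63.5 -16.2]
tool delta [-0.0006  0.0041  0.0007]
spin 0.46
```

Fully seated (tip at floor height, no force). Turning anticlockwise.

Call:
send_rows --motion '[{"travel": [0,0,0],"spin": -6},{"travel": [0,0,0],"spin": -6},{"travel": [0,0,0],"spin": -6},{"travel": [0,0,0],"spin": -6},{"travel": [0,0,0],"spin": -6}]' --squeeze 55

```text
time_s: 35.37
tcp_pos: [0.5773, 0.075, 0.1685]
eef_rot: [177.7, 1.6, -49.8]
contact_force: [-2.8, 0.9, 6.0]
gripper_width: 0.0159
```

```bash
python3 to.py .576 .076 .171 -81.3
```

```text
now [0.5773 0.075  0.1685] [177.67   1.63 -49.79] tiltxy [-2.83 -0.26] F [-2.8  0.9  6. ] w 0.0159 q456 [ -1.1 -63.3  14.8]
tool delta [-0.0017  0.0005 -0.0025]
spin 31.51
```

Call:
send_rows --motion '[{"travel": [0,0,0],"spin": -6},{"travel": [0,0,0],"spin": -6},{"travel": [0,0,0],"spin": -6},{"travel": [0,0,0],"spin": -6},{"travel": [0,0,0],"spin": -6}]'

```text
time_s: 35.78
tcp_pos: [0.5768, 0.0754, 0.1685]
eef_rot: [178.8, 2.7, -18.3]
contact_force: [-2.1, -0.1, 5.1]
gripper_width: 0.0158
```

```bash
python3 to.py .576 .076 .171 -81.3
```

```text
now [0.5768 0.0754 0.1685] [178.81   2.7  -18.25] tiltxy [-2.94 -0.28] F [-2.1 -0.1  5.1] w 0.0158 q456 [ -1.2 -63.4  46.3]
tool delta [-0.0011 -0.0003 -0.0025]
spin 63.05
```

Call:
send_rows --motion '[{"travel": [0,0,0],"spin": -6},{"travel": [0,0,0],"spin": -6},{"travel": [0,0,0],"spin": -6},{"travel": [0,0,0],"spin": -6},{"travel": [0,0,0],"spin": -3}]'

```text
time_s: 36.2
tcp_pos: [0.5762, 0.0755, 0.1685]
eef_rot: [-179.8, 3.0, 10.4]
contact_force: [-1.9, -0.9, 5.0]
gripper_width: 0.0156
```

```bash
python3 to.py .576 .076 .171 -81.3; python3 - <<'E'
from h import *
print(r.get_state()['moment'].round(3))
for n in ['side','scene']:
    C=cal(n); p,d=r.capture(n); cv2.imwrite(f'pics/{n}6.png',p); X=cloud(n,d,C)
    P=X[masks(p,X)['yellow']&(d>0)&(X[...,2]>.07)&(np.hypot(X[...,0]-.571,X[...,1]-.075)<.14)]
    Q=P[np.hypot(P[:,0]-.571,P[:,1]-.075)>.035]
    for s in (1,-1):
        q=Q[s*(Q[:,0]-.571)>0]
        if len(q)>15: c,a,t=pca(q[:,:2]); print(n,s,len(q),c.round(3),np.degrees(np.arctan2(a[1],a[0])).round(1),np.ptp(t).round(3))
E
```

```text
now [0.5762 0.0755 0.1685] [-179.78    3.05   10.37] tiltxy [-3.03 -0.34] F [-1.9 -0.9  5. ] w 0.0156 q456 [ -1.2 -63.5  74.9]
tool delta [-0.0003 -0.0005 -0.0025]
spin 91.67
[-0.08   0.83  -0.161]
side 1 177 [0.647 0.083] 173.7 0.09
side -1 245 [0.491 0.069] 173.7 0.095
scene 1 98 [0.65  0.079] -5.7 0.09
scene -1 17 [0.493 0.065] 1.5 0.026
```

Bar is at about 75°. I'll turn further.

Call:
send_rows --motion '[{"travel": [0,0,0],"spin": -5},{"travel": [0,0,0],"spin": -5},{"travel": [0,0,0],"spin": -4},{"travel": [0,0,0],"spin": -2}]'

```text
time_s: 36.63
tcp_pos: [0.576, 0.0755, 0.1685]
eef_rot: [-178.9, 2.9, 26.8]
contact_force: [-2.7, 0.6, 6.2]
gripper_width: 0.0155
```

```bash
cat > bar.py <<'E'
from h import *
print('yaw',r.get_state()['eef_rot'][2].round(1),'mom',r.get_state()['moment'].round(3))
for n in ['side']:
    C=cal(n); p,d=r.capture(n); X=cloud(n,d,C)
    P=X[masks(p,X)['yellow']&(d>0)&(X[...,2]>.07)&(np.hypot(X[...,0]-.571,X[...,1]-.075)<.14)]
    Q=P[np.hypot(P[:,0]-.571,P[:,1]-.075)>.035]
    for s in (1,-1):
        q=Q[s*(Q[:,0]-.571)>0]; c,a,t=pca(q[:,:2]); print(n,s,len(q),'bar deg',(np.degrees(np.arctan2(a[1],a[0]))%180-98.75).round(1)%180)
E
python3 bar.py
```

```text
yaw 26.8 mom [-0.124  0.763 -0.114]
side 1 194 bar deg 91.5
side -1 258 bar deg 91.3
```

Call:
send_rows --motion '[{"travel": [0,0,0],"spin": 3},{"travel": [0,0,0],"spin": 2},{"travel": [0,0,-0.01],"spin": 0},{"travel": [0,0,-0.02],"spin": 0},{"travel": [0,0,-0.03],"spin": 0}]'

```text
time_s: 37.1
tcp_pos: [0.5755, 0.0754, 0.2217]
eef_rot: [-179.1, 3.8, 21.9]
contact_force: [0.2, 0.2, -2.5]
gripper_width: 0.0154
```

```bash
python3 to.py .576 .076 .29 -72;python3 bar.py
```

```text
now [0.5755 0.0754 0.2217] [-179.11    3.82   21.86] tiltxy [-3.87 -0.59] F [ 0.2  0.2 -2.5] w 0.0154 q456 [ -1.2 -71.   86.3]
tool delta [-0.0039 -0.0014 -0.0682]
spin 93.86
yaw 21.9 mom [ 0.02  -0.355  0.037]
side 1 193 bar deg 91.0
side -1 260 bar deg 91.7
```

Bar stands crosswise (~91°). Key out; raise, then spin back.

Call:
send_rows --motion '[{"travel": [0,0,-0.03],"spin": 0},{"travel": [0,0,-0.03],"spin": 0},{"travel": [0,0,-0.01],"spin": 7},{"travel": [0,0,0],"spin": 7},{"travel": [0,0,0],"spin": 7}]'

```text
time_s: 37.57
tcp_pos: [0.5846, 0.0773, 0.3054]
eef_rot: [179.7, 3.1, 0.8]
contact_force: [-0.5, 0.7, -2.4]
gripper_width: 0.0156
```

Call:
send_rows --motion '[{"travel": [0,0,0],"spin": 7},{"travel": [0,0,0],"spin": 7},{"travel": [0,0,0],"spin": 7},{"travel": [0,0,0],"spin": 7},{"travel": [0,0,0],"spin": 7}]'

```text
time_s: 37.98
tcp_pos: [0.5852, 0.0783, 0.3058]
eef_rot: [178.0, 2.4, -35.1]
contact_force: [0.0, -0.1, -2.2]
gripper_width: 0.0153
```

Call:
send_rows --motion '[{"travel": [0,0,0],"spin": 7},{"travel": [0,0,0],"spin": 7},{"travel": [0,0,0],"spin": 7},{"travel": [0,0,0],"spin": 7},{"travel": [0,0,0],"spin": 0}]'

```text
time_s: 38.4
tcp_pos: [0.5852, 0.0791, 0.3046]
eef_rot: [177.0, 1.2, -64.0]
contact_force: [-0.0, 0.6, -1.3]
gripper_width: 0.0154
```

```bash
python3 to.py .626 -.238 .29 -72
```

```text
now [0.5852 0.0791 0.3046] [177.     1.2  -64.01] tiltxy [-3.22 -0.24] F [-0.   0.6 -1.3] w 0.0154 q456 [ -1.2 -80.5   0.4]
tool delta [0.3031 0.1017 0.0136]
spin 7.99
```

Call:
send_rows --motion '[{"travel": [0.02,0.007,0],"spin": 0},{"travel": [0.038,0.013,0],"spin": 0},{"travel": [0.038,0.013,0],"spin": 0},{"travel": [0.038,0.013,0],"spin": 0},{"travel": [0.038,0.013,0],"spin": 0}]'

```text
time_s: 38.82
tcp_pos: [0.611, -0.0986, 0.303]
eef_rot: [177.1, 1.4, -61.8]
contact_force: [1.2, 0.2, -1.5]
gripper_width: 0.0155
```

Call:
send_rows --motion '[{"travel": [0.038,0.013,0],"spin": 0},{"travel": [0.038,0.013,0],"spin": 0},{"travel": [0.03,0.01,0],"spin": 0},{"travel": [0.01,0.003,0],"spin": 0},{"travel": [0,0,0],"spin": 0}]'

```text
time_s: 39.23
tcp_pos: [0.6323, -0.2321, 0.2997]
eef_rot: [177.0, 1.6, -60.6]
contact_force: [0.5, 0.2, -1.9]
gripper_width: 0.0156
```

```bash
python3 - <<'E'
from h import *
for n in ['side','scene']: look(n,n+'7',['key','key_cup'])
E
python3 to.py .626 -.238 .29 -72
```

```text
side key 0.96 [ 0.622 -0.232  0.184] [340. 126.]
side key 0.5 [0.584 0.005 0.016] [283. 238.]
side key_cup 0.6 [ 0.621 -0.24  -0.001] [335. 186.]
side key_cup 0.16 [ 0.623 -0.233  0.182] [340. 127.]
scene key 0.54 [ 0.625 -0.23   0.182] [186. 165.]
scene key_cup 0.7 [ 0.622 -0.242  0.   ] [191. 216.]
now [ 0.6325 -0.228   0.3012] [177.12   1.51 -60.56] tiltxy [-3.25 -0.11] F [ 0.6 -0.4 -2.3] w 0.0155 q456 [  0.3 -82.7  32.5]
tool delta [0.0058 0.01   0.0116]
spin 11.44
```

```bash
python3 to.py .6285 -.237 .301 -72;python3 to.py .6285 -.237 .141 -72
```

```text
now [ 0.6325 -0.228   0.3012] [177.12   1.51 -60.56] tiltxy [-3.25 -0.11] F [ 0.6 -0.4 -2.3] w 0.0155 q456 [  0.3 -82.7  32.5]
tool delta [0.0059 0.0079 0.0004]
spin 11.44
now [ 0.6325 -0.228   0.3012] [177.12   1.51 -60.56] tiltxy [-3.25 -0.11] F [ 0.6 -0.4 -2.3] w 0.0155 q456 [  0.3 -82.7  32.5]
tool delta [ 1.010e-02 -1.000e-04  1.602e-01]
spin 11.44
```

Call:
send_rows --motion '[{"travel": [0.006,0.008,0],"spin": 5.5},{"travel": [0,0,0],"spin": 5.5},{"travel": [0.001,-0.001,0.02],"spin": 0},{"travel": [0.001,-0.001,0.025],"spin": 0},{"travel": [0.001,-0.001,0.025],"spin": 0}]'

```text
time_s: 39.95
tcp_pos: [0.6329, -0.2335, 0.2395]
eef_rot: [177.7, 0.5, -71.4]
contact_force: [0.7, 0.3, -2.5]
gripper_width: 0.0157
```

```bash
python3 - <<'E'
from h import *
for n in ['side','scene']: look(n,n+'8',['key'])
E
python3 to.py .6285 -.237 .21 -72
```

```text
side key 0.86 [ 0.624 -0.236  0.123] [337. 147.]
scene key 0.7 [ 0.623 -0.235  0.116] [188. 184.]
now [ 0.6323 -0.2341  0.2394] [177.5    0.52 -71.38] tiltxy [-2.53 -0.31] F [-0.6 -0.4 -0.6] w 0.0157 q456 [  0.5 -74.5  22. ]
tool delta [0.0018 0.0032 0.0296]
spin 0.62
```

Call:
send_rows --motion '[{"travel": [0.002,0.003,0.01],"spin": 0},{"travel": [0,-0.001,0.015],"spin": 0},{"travel": [0,-0.001,0.015],"spin": 0}]'

```text
time_s: 40.4
tcp_pos: [0.6347, -0.2371, 0.2074]
eef_rot: [178.2, 0.1, -71.2]
contact_force: [-0.3, -0.7, -2.6]
gripper_width: 0.0155
```

```bash
python3 to.py .6265 -.239 .133 -72
```

```text
now [ 0.6347 -0.2371  0.2074] [ 1.7819e+02  6.0000e-02 -7.1180e+01] tiltxy [-1.73 -0.52] F [-0.3 -0.7 -2.6] w 0.0155 q456 [  0.7 -69.9  22.3]
tool delta [-0.0007  0.006   0.0746]
spin 0.82
```

Call:
send_rows --motion '[{"travel": [0,-0.001,0.015],"spin": 0},{"travel": [0,0,0.015],"spin": 0}]'

```text
time_s: 40.57
tcp_pos: [0.6348, -0.2382, 0.1812]
eef_rot: [178.3, -0.1, -71.1]
contact_force: [-6.2, -0.2, 3.2]
gripper_width: 0.0158
```

```bash
python3 to.py .6265 -.239 .133 -72
```

```text
now [ 0.6348 -0.2382  0.1812] [ 1.783e+02 -1.500e-01 -7.108e+01] tiltxy [-1.56 -0.69] F [-6.2 -0.2  3.2] w 0.0158 q456 [  0.9 -66.6  22.2]
tool delta [-0.0021  0.0067  0.0484]
spin 0.92
```

Call:
send_rows --motion '[{"travel": [0,0.004,0.006],"spin": 0},{"travel": [0,0.003,0.01],"spin": 0},{"travel": [0,0.001,0.01],"spin": 0}]'

```text
time_s: 40.82
tcp_pos: [0.6271, -0.2409, 0.157]
eef_rot: [178.6, -0.2, -71.0]
contact_force: [-0.9, 4.2, 0.5]
gripper_width: 0.0153
```

```bash
python3 to.py .6265 -.239 .133 -72
```

```text
now [ 0.6271 -0.2409  0.157 ] [178.57  -0.23 -71.03] tiltxy [-1.28 -0.68] F [-0.9  4.2  0.5] w 0.0153 q456 [  0.9 -63.2  22.5]
tool delta [-0.0021 -0.0006  0.024 ]
spin 0.97
```

Call:
send_rows --motion '[{"travel": [0,0.001,0.008],"spin": 0},{"travel": [0,0,0.008],"spin": 0}]'

```text
time_s: 40.98
tcp_pos: [0.6268, -0.2402, 0.1412]
eef_rot: [178.8, -0.2, -71.0]
contact_force: [-1.9, 4.2, 2.2]
gripper_width: 0.0159
```

```bash
python3 to.py .6265 -.239 .133 -72
```

```text
now [ 0.6268 -0.2402  0.1412] [178.82  -0.22 -71.02] tiltxy [-1.04 -0.59] F [-1.9  4.2  2.2] w 0.0159 q456 [  0.8 -61.1  22.6]
tool delta [-0.0013 -0.0002  0.0082]
spin 0.98
```

Call:
send_rows --motion '[{"travel": [-0.001,0.001,0.006],"spin": 0},{"travel": [0,0,0.003],"spin": 0},{"travel": [0,0,0],"spin": 0}]'

```text
time_s: 41.23
tcp_pos: [0.6255, -0.239, 0.1303]
eef_rot: [178.9, -0.2, -71.0]
contact_force: [1.1, 2.1, 0.6]
gripper_width: 0.0156
```

```bash
python3 to.py .6265 -.239 .133 -72
```

```text
now [ 0.6255 -0.239   0.1303] [178.86  -0.2  -70.98] tiltxy [-1.02 -0.57] F [1.1 2.1 0.6] w 0.0156 q456 [  0.7 -59.8  22.5]
tool delta [ 0.0003 -0.0009 -0.0027]
spin 1.02
```

Call:
send_rows --motion '[{"travel": [0,0,0],"spin": 0},{"travel": [0,0,0],"spin": 0},{"travel": [0,0,0],"spin": 0},{"travel": [0,0,0],"spin": 0},{"travel": [0,0,0],"spin": 0}]' --gripper 0

```text
time_s: 41.65
tcp_pos: [0.6271, -0.2412, 0.1323]
eef_rot: [179.0, -0.4, -71.0]
contact_force: [0.3, 0.1, 0.7]
gripper_width: 0.0415
```

Call:
send_rows --motion '[{"travel": [0,0,0],"spin": 0},{"travel": [0,0,-0.02],"spin": 0},{"travel": [0,0,-0.04],"spin": 0},{"travel": [0,0,-0.04],"spin": 0}]'

```text
time_s: 41.98
tcp_pos: [0.6237, -0.2394, 0.2251]
eef_rot: [178.1, 0.0, -71.1]
contact_force: [1.0, -0.7, 0.4]
gripper_width: 0.0436
```

```bash
python3 - <<'E'
from h import *
for n in ['side','scene']:
    C,p,d,X=look(n,n+'9',['key','bar_socket']); comps(p,d,X,['orange'])
E
python3 to.py .58 -.02 .25 -81
```

```text
side bar_socket 0.64 [0.574 0.075 0.08 ] [264. 237.]
side bar_socket 0.37 [0.568 0.075 0.003] [267. 263.]
orange 119 [338. 134.] c [ 0.623 -0.232  0.162] yaw 107.6 len 0.087 min [ 0.608 -0.284  0.151] max [ 0.644 -0.199  0.167]
scene bar_socket 0.67 [0.567 0.072 0.08 ] [310. 207.]
orange 216 [180. 173.] c [ 0.634 -0.244  0.158] yaw -71.8 len 0.086 min [ 0.618 -0.283  0.147] max [ 0.653 -0.201  0.167]
now [ 0.6242 -0.2392  0.2243] [ 1.7825e+02  2.0000e-02 -7.1060e+01] tiltxy [-1.66 -0.55] F [-0.4  0.5  0.4] w 0.0441 q456 [  0.7 -71.3  22.6]
tool delta [-0.2217 -0.0286 -0.0265]
spin 9.94
```

Key is back in its holder. Next is the green tube (sleeve -107).

Call:
send_rows --motion '[{"travel": [-0.02,-0.001,0],"spin": 1.5},{"travel": [-0.036,-0.002,0],"spin": 1.5},{"travel": [-0.036,-0.002,0],"spin": 1.5},{"travel": [-0.036,-0.003,0],"spin": 1.5},{"travel": [-0.036,-0.003,0],"spin": 1.5}]'

```text
time_s: 42.7
tcp_pos: [0.5865, -0.0801, 0.2148]
eef_rot: [177.5, -0.2, -79.4]
contact_force: [0.6, 1.4, 0.3]
gripper_width: 0.0438
```

Call:
send_rows --motion '[{"travel": [-0.03,-0.002,0],"spin": 1.5},{"travel": [-0.01,0,0],"spin": 0},{"travel": [0,0,0],"spin": 0}]'

```text
time_s: 42.95
tcp_pos: [0.578, -0.0335, 0.2111]
eef_rot: [177.2, -0.2, -80.8]
contact_force: [-0.4, -0.8, 0.4]
gripper_width: 0.0439
```

```bash
python3 - <<'E'
from h import *
C,p,d,X=look('wrist','w5',['tube_red1','rack'])
m=masks(p,X)
for n in ['side']: 
    C,p,d,X=look(n,n+'10',['tube_green1','tube_red1'])
E
python3 to.py .5868 -.0302 .215 -81.3
```

```text
wrist rack 0.92 [ 0.568  0.077 -0.   ] [260. 280.]
side tube_red1 0.71 [0.566 0.105 0.015] [257. 268.]
side tube_red1 0.63 [0.581 0.004 0.014] [284. 239.]
now [ 0.5789 -0.0368  0.2118] [177.23  -0.22 -81.04] tiltxy [-2.7  -0.65] F [0.4 0.3 0.4] w 0.044 q456 [ -0.1 -68.2  -6.6]
tool delta [-0.0052 -0.0086 -0.0037]
spin 0.26
```

View pics/side10.png

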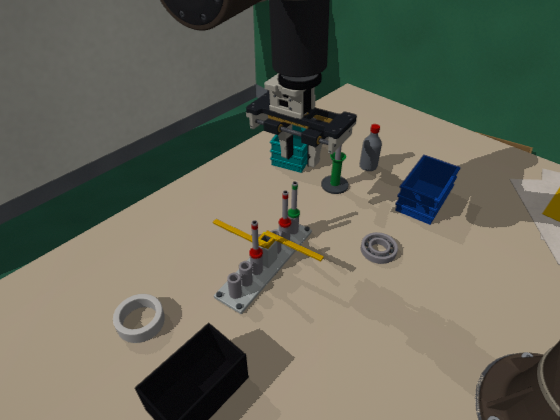

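Bar crosswise; tubes at (294,213) green, (285,222) and (254,252) red; boxes unmoved. Descending on the green tube.

Call:
send_rows --motion '[{"travel": [-0.005,-0.009,0],"spin": 0.2},{"travel": [0,-0.001,0.02],"spin": 0},{"travel": [0,-0.001,0.03],"spin": 0},{"travel": [0,0,0.03],"spin": 0},{"travel": [0,0,0],"spin": 0}]'

```text
time_s: 43.67
tcp_pos: [0.5899, -0.0344, 0.1311]
eef_rot: [177.6, -0.2, -81.6]
contact_force: [-1.7, 0.0, -0.9]
gripper_width: 0.0438
```

```bash
python3 to.py .5865 -.0302 .11 -81.3
```

```text
now [ 0.5899 -0.0344  0.1311] [177.63  -0.25 -81.64] tiltxy [-2.31 -0.59] F [-1.7  0.  -0.9] w 0.0438 q456 [ -0.1 -58.2  -7.2]
tool delta [-0.0047  0.0019  0.0211]
spin -0.34
```

Call:
send_rows --motion '[{"travel": [-0.005,0.003,0.01],"spin": 0},{"travel": [0,0,0.012],"spin": 0},{"travel": [0,0,0],"spin": 0}]'

```text
time_s: 43.92
tcp_pos: [0.5871, -0.0317, 0.1094]
eef_rot: [177.6, -0.3, -81.8]
contact_force: [-0.3, 0.9, -0.2]
gripper_width: 0.0439
```

Call:
send_rows --motion '[{"travel": [0,0,0],"spin": 0},{"travel": [0,0,0],"spin": 0},{"travel": [0,0,0],"spin": 0},{"travel": [0,0,0],"spin": 0},{"travel": [0,0,0],"spin": 0}]' --gripper -1 --squeeze 25

```text
time_s: 44.33
tcp_pos: [0.5905, -0.0323, 0.1136]
eef_rot: [177.9, -0.4, -81.8]
contact_force: [0.3, -0.3, 0.2]
gripper_width: 0.0163
```

Call:
send_rows --motion '[{"travel": [0,0,0],"spin": 0},{"travel": [0,0,0],"spin": 0}]'

```text
time_s: 44.5
tcp_pos: [0.5909, -0.0322, 0.1145]
eef_rot: [178.0, -0.4, -81.8]
contact_force: [0.1, -0.1, -0.4]
gripper_width: 0.0114
```

```bash
python3 to.py .5865 -.0302 .11 -81.3
```

```text
now [ 0.5909 -0.0322  0.1145] [177.98  -0.36 -81.76] tiltxy [-1.95 -0.64] F [ 0.1 -0.1 -0.4] w 0.0114 q456 [  0.1 -55.8  -7.7]
tool delta [-0.0027  0.0039  0.0047]
spin -0.46
```

Call:
send_rows --motion '[{"travel": [0,0,-0.015],"spin": 0},{"travel": [0,0,-0.025],"spin": 0},{"travel": [0,0,-0.03],"spin": 0},{"travel": [0,0,-0.03],"spin": 0},{"travel": [0,0,0],"spin": 0}]'

```text
time_s: 44.92
tcp_pos: [0.593, -0.0313, 0.2165]
eef_rot: [177.7, -0.4, -81.8]
contact_force: [2.4, 0.2, 0.8]
gripper_width: 0.011
```

```bash
cat > box.py <<'E'
from h import *
import sys
for n in ['side','scene']:
    C=cal(n); p,d=r.capture(n); cv2.imwrite('pics/'+n+sys.argv[1]+'.png',p); X=cloud(n,d,C); m=masks(p,X)
    for k,c0 in (('blue',(.42,-.347)),('black',(.457,.353))):
        P=X[m[k]&(d>0)&(np.hypot(X[...,0]-c0[0],X[...,1]-c0[1])<.15)&(abs(X[...,2]-.079)<.005)]
        P=P[(P[:,2]>.074)]
        if len(P)>20: print(n,k,len(P),cv2.minAreaRect(P[:,:2].astype(np.float32)))
E
python3 box.py 11; python3 to.py .42 -.347 .215 -81.3
```

```text
side blue 524 ((0.4190945327281952, -0.34181028604507446), (0.09377556294202805, 0.15909075736999512), 8.114522933959961)
side black 1123 ((0.45649176836013794, 0.3563888669013977), (0.08965767920017242, 0.14952975511550903), 1.5742766857147217)
scene blue 350 ((0.4254121482372284, -0.34389764070510864), (0.10094334185123444, 0.1549464911222458), 8.450705528259277)
scene black 332 ((0.4615623950958252, 0.35226503014564514), (0.09495176374912262, 0.1465594619512558), 1.4082400798797607)
now [ 0.5906 -0.0312  0.2116] [177.37  -0.3  -81.82] tiltxy [-2.56 -0.67] F [-0.8 -0.4 -1.2] w 0.0115 q456 [ -0.1 -68.4  -7.7]
tool delta [0.2884 0.2137 0.008 ]
spin -0.52
```

Call:
send_rows --motion '[{"travel": [0.015,0.01,-0.003],"spin": 0},{"travel": [0.029,0.02,-0.002],"spin": 0},{"travel": [0.029,0.02,-0.002],"spin": 0},{"travel": [0.029,0.02,-0.001],"spin": 0},{"travel": [0.029,0.02,-0.001],"spin": 0}]'

```text
time_s: 45.43
tcp_pos: [0.517, -0.1739, 0.2195]
eef_rot: [176.9, -0.2, -81.3]
contact_force: [0.8, -0.9, -1.8]
gripper_width: 0.0114
```

Call:
send_rows --motion '[{"travel": [0.029,0.02,-0.001],"spin": 0},{"travel": [0.029,0.02,-0.001],"spin": 0},{"travel": [0.029,0.02,-0.001],"spin": 0},{"travel": [0.029,0.02,-0.001],"spin": 0},{"travel": [0.01,0.01,0],"spin": 0}]'

```text
time_s: 45.85
tcp_pos: [0.4362, -0.3203, 0.224]
eef_rot: [176.3, 0.0, -81.4]
contact_force: [0.7, 0.7, -0.6]
gripper_width: 0.0117
```

Call:
send_rows --motion '[{"travel": [0,0,0],"spin": 0}]'

```text
time_s: 45.93
tcp_pos: [0.4332, -0.3224, 0.223]
eef_rot: [176.2, 0.1, -81.6]
contact_force: [0.2, 0.2, -1.8]
gripper_width: 0.0115
```

```bash
python3 box.py 12; python3 to.py .440 -.322 .20 -81.3
```

```text
side blue 496 ((0.41895678639411926, -0.34051114320755005), (0.09345808625221252, 0.1566719114780426), 8.030030250549316)
side black 1116 ((0.45657575130462646, 0.35645508766174316), (0.08930931240320206, 0.14931079745292664), 1.9806022644042969)
scene blue 350 ((0.4259984791278839, -0.34460344910621643), (0.09877758473157883, 0.15657368302345276), 8.429458618164062)
scene black 332 ((0.46064746379852295, 0.35240375995635986), (0.09558749943971634, 0.14651577174663544), 0.9731884002685547)
now [ 0.4347 -0.3208  0.2229] [ 1.7624e+02  1.1000e-01 -8.1530e+01] tiltxy [-3.73 -0.45] F [-0.5 -0.6 -0. ] w 0.0113 q456 [  1.5 -68.5  22.5]
tool delta [ 0.002  -0.0066  0.0225]
spin -0.23
```

Call:
send_rows --motion '[{"travel": [0.002,-0.008,0],"spin": 0},{"travel": [0,-0.0015,0.02],"spin": 0},{"travel": [0,-0.0015,0.025],"spin": 0},{"travel": [0,-0.0015,0.025],"spin": 0},{"travel": [0,-0.0015,0.015],"spin": 0}]'

```text
time_s: 46.45
tcp_pos: [0.4506, -0.3192, 0.1371]
eef_rot: [176.7, -0.1, -81.2]
contact_force: [-0.6, -0.2, -1.0]
gripper_width: 0.0112
```

```bash
python3 to.py .441 -.322 .1085 -81.3
```

```text
now [ 0.4506 -0.3192  0.1371] [ 1.7669e+02 -1.2000e-01 -8.1220e+01] tiltxy [-3.25 -0.63] F [-0.6 -0.2 -1. ] w 0.0112 q456 [  1.7 -57.4  21.8]
tool delta [0.0013 0.0083 0.0291]
spin 0.08
```

Call:
send_rows --motion '[{"travel": [0.001,0.008,0.004],"spin": 0},{"travel": [0,0,0.009],"spin": 0},{"travel": [0,0,0.008],"spin": 0},{"travel": [0,0,0.003],"spin": 0}]'

```text
time_s: 46.78
tcp_pos: [0.4427, -0.3183, 0.1086]
eef_rot: [176.4, 0.0, -80.9]
contact_force: [-0.6, 0.2, -0.7]
gripper_width: 0.0115
```

```bash
python3 to.py .441 -.322 .1085 -81.3
```

```text
now [ 0.4427 -0.3183  0.1086] [ 1.7643e+02  2.0000e-02 -8.0890e+01] tiltxy [-3.53 -0.55] F [-0.6  0.2 -0.7] w 0.0115 q456 [  1.7 -53.8  22.1]
tool delta [0.0034 0.0023 0.0003]
spin 0.41
```

Call:
send_rows --motion '[{"travel": [0,0,0.002],"spin": 0},{"travel": [0,0,0.002],"spin": 0}]'

```text
time_s: 46.95
tcp_pos: [0.444, -0.3189, 0.106]
eef_rot: [176.5, -0.1, -80.8]
contact_force: [-2.5, 1.3, 20.2]
gripper_width: 0.0114
```

Call:
send_rows --motion '[{"travel": [0,0,0.002],"spin": 0}]'

```text
time_s: 47.03
tcp_pos: [0.4447, -0.3197, 0.106]
eef_rot: [176.6, -0.2, -80.7]
contact_force: [-4.6, 1.4, 13.4]
gripper_width: 0.0115
```

```bash
python3 to.py .441 -.322 .1085 -81.3
```

```text
now [ 0.4447 -0.3197  0.106 ] [176.56  -0.22 -80.72] tiltxy [-3.36 -0.78] F [-4.6  1.4 13.4] w 0.0115 q456 [  2.  -53.1  22.1]
tool delta [ 0.0017  0.0041 -0.0022]
spin 0.58
```

Call:
send_rows --motion '[{"travel": [0,0,-0.001],"spin": 0},{"travel": [0,0,0],"spin": 0}]'

```text
time_s: 47.2
tcp_pos: [0.4459, -0.3202, 0.109]
eef_rot: [176.7, -0.3, -80.7]
contact_force: [0.1, 0.2, -0.9]
gripper_width: 0.0114
```

Call:
send_rows --motion '[{"travel": [0,0,0],"spin": 0},{"travel": [0,0,0],"spin": 0},{"travel": [0,0,0],"spin": 0},{"travel": [0,0,0],"spin": 0},{"travel": [0,0,0],"spin": 0}]' --gripper 0

```text
time_s: 47.62
tcp_pos: [0.4471, -0.3206, 0.1103]
eef_rot: [176.9, -0.4, -80.7]
contact_force: [0.3, 0.2, -0.7]
gripper_width: 0.039
```

Call:
send_rows --motion '[{"travel": [0,0,-0.02],"spin": 0},{"travel": [0,0,-0.035],"spin": 0},{"travel": [0,0,-0.035],"spin": 0}]'

```text
time_s: 47.87
tcp_pos: [0.447, -0.3172, 0.1944]
eef_rot: [176.1, 0.1, -80.8]
contact_force: [0.3, -0.8, 0.4]
gripper_width: 0.0435
```

```bash
python3 - <<'E'
from h import *
C,p,d,X=look('side','side13',['tube_green1','tube_red1']); comps(p,d,X,['green','red'])
cv2.imwrite('pics/c13.png',cv2.resize(p[120:260,380:500],None,fx=3.5,fy=3.5))
C,p,d,X=look('scene','scene13',['tube_green1'])
E
python3 to.py .5813 .0053 .215 -81.3
```

```text
side tube_green1 0.64 [ 0.443 -0.323  0.008] [411. 199.]
side tube_red1 0.72 [0.582 0.006 0.015] [283. 239.]
side tube_red1 0.7 [0.57  0.105 0.014] [256. 267.]
green 208 [336. 167.] c [ 0.618 -0.233  0.069] yaw 112.9 len 0.070 min [ 0.604 -0.257  0.031] max [ 0.641 -0.219  0.099]
green 69 [416. 183.] c [ 0.437 -0.312  0.067] yaw -154.4 len 0.022 min [ 0.427 -0.327  0.059] max [ 0.451 -0.304  0.077]
red 65 [375. 128.] c [ 0.601 -0.364  0.128] yaw -78.1 len 0.022 min [ 0.592 -0.376  0.117] max [ 0.612 -0.357  0.134]
red 92 [285. 222.] c [0.576 0.009 0.074] yaw -131.7 len 0.024 min [ 0.567 -0.007  0.065] max [0.592 0.019 0.084]
red 104 [256. 253.] c [0.56  0.113 0.073] yaw -128.7 len 0.025 min [0.551 0.098 0.065] max [0.576 0.123 0.084]
now [ 0.4478 -0.3174  0.1942] [176.27  -0.   -80.8 ] tiltxy [-3.68 -0.6 ] F [-0.3  0.1 -0.9] w 0.0438 q456 [  1.6 -65.   22.3]
tool delta [-0.2972 -0.1816 -0.0327]
spin 0.5
```

View pics/c13.png

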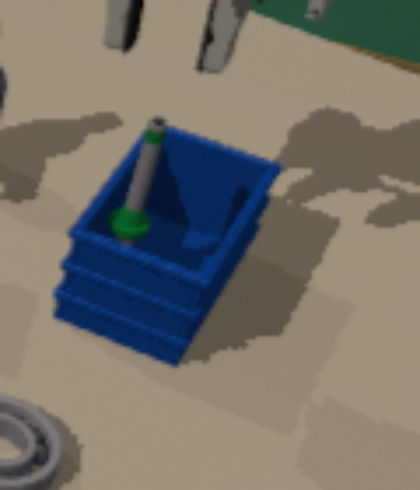

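Green tube stands foot down in the blue basket (crop (140,185)). On to the red tube at sleeve -71.

Call:
send_rows --motion '[{"travel": [-0.015,-0.01,-0.005],"spin": 0},{"travel": [-0.033,-0.02,-0.004],"spin": 0},{"travel": [-0.033,-0.02,-0.004],"spin": 0},{"travel": [-0.033,-0.02,-0.003],"spin": 0},{"travel": [-0.033,-0.02,-0.003],"spin": 0}]'

```text
time_s: 48.53
tcp_pos: [0.5099, -0.1573, 0.2004]
eef_rot: [175.6, 0.2, -81.5]
contact_force: [1.6, -0.0, 0.7]
gripper_width: 0.0438
```

Call:
send_rows --motion '[{"travel": [-0.033,-0.02,-0.003],"spin": 0},{"travel": [-0.033,-0.02,-0.003],"spin": 0},{"travel": [-0.033,-0.02,-0.003],"spin": 0},{"travel": [-0.033,-0.02,-0.002],"spin": 0},{"travel": [-0.01,-0.006,0],"spin": 0}]'

```text
time_s: 48.95
tcp_pos: [0.5742, 0.0069, 0.1986]
eef_rot: [175.0, 0.2, -81.4]
contact_force: [-0.2, -1.0, -0.6]
gripper_width: 0.0441
```

Call:
send_rows --motion '[{"travel": [0,0,0],"spin": 0},{"travel": [0,0,0],"spin": 0}]'

```text
time_s: 49.12
tcp_pos: [0.5739, 0.0102, 0.1952]
eef_rot: [174.7, 0.2, -81.1]
contact_force: [0.5, 0.1, 0.4]
gripper_width: 0.0436
```

```bash
python3 to.py .582 .005 .215 -81.3
```

```text
now [0.5739 0.0102 0.1952] [ 1.7471e+02  1.7000e-01 -8.1150e+01] tiltxy [-5.24 -0.64] F [0.5 0.1 0.4] w 0.0436 q456 [ -1.2 -69.2 -10.4]
tool delta [ 0.0063 -0.0053 -0.0204]
spin 0.15
```

Call:
send_rows --motion '[{"travel": [0.006,-0.009,0],"spin": 0},{"travel": [0,-0.002,0.02],"spin": 0},{"travel": [0,-0.003,0.03],"spin": 0},{"travel": [0,-0.002,0.02],"spin": 0},{"travel": [0,0,0],"spin": 0}]'

```text
time_s: 49.53
tcp_pos: [0.5842, -0.0002, 0.1205]
eef_rot: [174.7, 0.1, -81.4]
contact_force: [-0.1, -0.2, -0.4]
gripper_width: 0.0439
```

```bash
python3 to.py .580 .005 .111 -81.3
```

```text
now [ 5.842e-01 -2.000e-04  1.205e-01] [ 1.7467e+02  1.3000e-01 -8.1350e+01] tiltxy [-5.29 -0.67] F [-0.1 -0.2 -0.4] w 0.0439 q456 [ -1.2 -60.7  -9.2]
tool delta [-0.0057  0.0025  0.0098]
spin -0.05
```

Call:
send_rows --motion '[{"travel": [-0.006,0.003,0.01],"spin": 0},{"travel": [0,0,0],"spin": 0},{"travel": [0,0,0],"spin": 0}]'

```text
time_s: 49.78
tcp_pos: [0.5791, 0.0007, 0.1108]
eef_rot: [174.5, 0.0, -81.6]
contact_force: [1.1, 0.8, 0.7]
gripper_width: 0.0437
```

Call:
send_rows --motion '[{"travel": [0,0,0],"spin": 0},{"travel": [0,0,0],"spin": 0},{"travel": [0,0,0],"spin": 0},{"travel": [0,0,0],"spin": 0},{"travel": [0,0,0],"spin": 0}]' --gripper -1 --squeeze 35

```text
time_s: 50.2
tcp_pos: [0.5817, -0.001, 0.1154]
eef_rot: [174.8, 0.0, -81.6]
contact_force: [-0.4, 0.4, 0.5]
gripper_width: 0.0161
```

Call:
send_rows --motion '[{"travel": [0,0,0],"spin": 0},{"travel": [0,0,0],"spin": 0}]'

```text
time_s: 50.37
tcp_pos: [0.5846, -0.0002, 0.1164]
eef_rot: [175.2, 0.1, -81.6]
contact_force: [4.1, -0.1, -2.2]
gripper_width: 0.0114
```

Call:
send_rows --motion '[{"travel": [0,0.003,0],"spin": 0},{"travel": [0,0.003,0],"spin": 0},{"travel": [0,0.003,0],"spin": 0}]'

```text
time_s: 50.62
tcp_pos: [0.5802, 0.0001, 0.1177]
eef_rot: [175.7, 0.1, -81.5]
contact_force: [7.1, 0.4, -5.1]
gripper_width: 0.0123
```

```bash
python3 to.py .580 .005 .111 -81.3
```

```text
now [5.802e-01 1.000e-04 1.177e-01] [ 1.7575e+02  1.2000e-01 -8.1550e+01] tiltxy [-4.22 -0.51] F [ 7.1  0.4 -5.1] w 0.0123 q456 [ -1.  -58.8  -9.7]
tool delta [-0.0049 -0.001   0.0067]
spin -0.25
```

Call:
send_rows --motion '[{"travel": [0,0.003,0.001],"spin": 0},{"travel": [0,0.003,0.001],"spin": 0},{"travel": [0,0.003,0.001],"spin": 0},{"travel": [0,0.003,0.001],"spin": 0},{"travel": [0,0.003,0.001],"spin": 0}]'

```text
time_s: 51.03
tcp_pos: [0.5779, 0.0011, 0.118]
eef_rot: [177.4, 0.2, -81.3]
contact_force: [9.1, 0.1, -4.3]
gripper_width: 0.0121
```

```bash
python3 to.py .580 .005 .111 -81.3
```

```text
now [0.5779 0.0011 0.118 ] [ 1.7741e+02  1.6000e-01 -8.1330e+01] tiltxy [-2.58 -0.23] F [ 9.1  0.1 -4.3] w 0.0121 q456 [ -0.8 -56.6 -10. ]
tool delta [-0.0035 -0.003   0.0069]
spin -0.03
```

Call:
send_rows --motion '[{"travel": [0,0.003,0.001],"spin": 0},{"travel": [0,0.003,0.001],"spin": 0},{"travel": [0,0.003,0.001],"spin": 0},{"travel": [0,0.003,0.001],"spin": 0},{"travel": [0,0.003,0.001],"spin": 0}]'

```text
time_s: 51.45
tcp_pos: [0.5765, 0.0018, 0.1181]
eef_rot: [179.1, 0.2, -81.1]
contact_force: [9.2, 0.1, -4.7]
gripper_width: 0.0116
```

Call:
send_rows --motion '[{"travel": [0,0.003,0.001],"spin": 0},{"travel": [0,0.003,0.001],"spin": 0},{"travel": [0,0.003,0.001],"spin": 0},{"travel": [0,0.003,0.001],"spin": 0},{"travel": [0,0.003,0.001],"spin": 0}]'

```text
time_s: 51.87
tcp_pos: [0.5749, 0.0019, 0.1182]
eef_rot: [-179.2, 0.1, -80.8]
contact_force: [8.7, -1.4, -3.4]
gripper_width: 0.0115
```

```bash
python3 to.py .580 .005 .111 -81.3
```

```text
now [0.5749 0.0019 0.1182] [-1.7924e+02  9.0000e-02 -8.0790e+01] tiltxy [0.74 0.21] F [ 8.7 -1.4 -3.4] w 0.0115 q456 [  0.1 -52.  -10.6]
tool delta [-0.0022 -0.0054  0.0073]
spin 0.51
```

Call:
send_rows --motion '[{"travel": [0,-0.004,0],"spin": 0},{"travel": [0,-0.001,-0.015],"spin": 0},{"travel": [0,0,-0.025],"spin": 0},{"travel": [0,0,-0.03],"spin": 0},{"travel": [0,0,-0.03],"spin": 0}]'

```text
time_s: 52.28
tcp_pos: [0.5731, 0.001, 0.2135]
eef_rot: [179.8, -0.0, -80.8]
contact_force: [0.4, -0.2, -1.3]
gripper_width: 0.0111
```

```bash
python3 - <<'E'
from h import *
s=r.get_state(); print(s['tcp_pos'].round(4))
for n in ['side','scene']:
    C,p,d,X=look(n,n+'14',['tube_red1']); comps(p,d,X,['red'])
E
python3 to.py .458 .32 .23 -81.3
```

```text
[0.5731 0.001  0.2135]
side tube_red1 0.75 [0.576 0.007 0.115] [285. 207.]
side tube_red1 0.57 [0.566 0.105 0.015] [257. 268.]
red 67 [375. 128.] c [ 0.601 -0.364  0.128] yaw 109.8 len 0.024 min [ 0.591 -0.378  0.116] max [ 0.613 -0.355  0.135]
red 104 [288. 190.] c [0.567 0.011 0.172] yaw -141.6 len 0.024 min [ 0.558 -0.003  0.163] max [0.583 0.019 0.181]
red 105 [256. 253.] c [0.56  0.113 0.073] yaw -127.9 len 0.024 min [0.551 0.097 0.064] max [0.575 0.123 0.084]
scene tube_red1 0.58 [0.578 0.002 0.113] [282. 194.]
scene tube_red1 0.44 [0.568 0.105 0.015] [321. 228.]
red 55 [143. 167.] c [ 0.61  -0.369  0.127] yaw 52.8 len 0.024 min [ 0.6   -0.381  0.118] max [ 0.62  -0.359  0.132]
red 57 [283. 176.] c [0.584 0.005 0.176] yaw 104.8 len 0.022 min [ 0.572 -0.007  0.17 ] max [0.593 0.015 0.186]
red 54 [323. 214.] c [0.573 0.108 0.072] yaw 92.1 len 0.023 min [0.563 0.095 0.066] max [0.582 0.118 0.082]
now [0.5741 0.0014 0.2138] [-1.7993e+02  4.0000e-02 -8.0820e+01] tiltxy [0.06 0.05] F [ 0.1 -0.2 -2.5] w 0.0113 q456 [ -0.  -64.9 -10.4]
tool delta [-0.3331  0.0638 -0.0161]
spin 0.48
```

Call:
send_rows --motion '[{"travel": [-0.017,0.003,-0.008],"spin": 0},{"travel": [-0.035,0.005,-0.006],"spin": 0},{"travel": [-0.035,0.005,-0.003],"spin": 0},{"travel": [-0.035,0.006,-0.002],"spin": 0},{"travel": [-0.035,0.006,-0.002],"spin": 0}]'

```text
time_s: 52.9
tcp_pos: [0.5172, 0.1495, 0.2261]
eef_rot: [178.9, -0.2, -81.4]
contact_force: [0.0, 0.9, 0.2]
gripper_width: 0.0113
```

Call:
send_rows --motion '[{"travel": [-0.035,0.006,-0.002],"spin": 0},{"travel": [-0.035,0.006,-0.002],"spin": 0},{"travel": [-0.035,0.006,-0.002],"spin": 0},{"travel": [-0.035,0.006,-0.001],"spin": 0},{"travel": [-0.017,0.003,0],"spin": 0}]'

```text
time_s: 53.32
tcp_pos: [0.4568, 0.3055, 0.2247]
eef_rot: [178.0, -0.7, -81.4]
contact_force: [0.8, 0.5, -0.6]
gripper_width: 0.0111
```

```bash
python3 box.py 15; python3 to.py .469 .317 .20 -81.3;  python3 - <<'E'
from h import *
print(r.get_state()['tcp_pos'])
for n in ['side','scene']: C,p,d,X=look(n,n+'15',['tube_red1'])
E
```

```text
side blue 481 ((0.41932952404022217, -0.34135106205940247), (0.09386377781629562, 0.1574140191078186), 7.980711936950684)
side black 959 ((0.4792937934398651, 0.32793518900871277), (0.08877762407064438, 0.14908574521541595), 1.3778694868087769)
scene blue 342 ((0.4261418581008911, -0.34522345662117004), (0.09932689368724823, 0.15823683142662048), 8.361800193786621)
scene black 328 ((0.48456451296806335, 0.3235548436641693), (0.09331367909908295, 0.1459311693906784), 1.3123223781585693)
now [0.4568 0.305  0.224 ] [177.97  -0.76 -81.34] tiltxy [-1.89 -1.06] F [ 0.1 -0.6 -1. ] w 0.011 q456 [ -1.  -68.3 -44.5]
tool delta [-0.0103 -0.0147  0.0234]
spin -0.04
[0.45679457 0.30501106 0.22403575]
side tube_red1 0.81 [0.459 0.306 0.124] [213. 334.]
side tube_red1 0.49 [0.571 0.073 0.08 ] [266. 237.]
scene tube_red1 0.75 [0.568 0.104 0.015] [321. 228.]
scene tube_red1 0.44 [0.454 0.302 0.119] [412. 186.]
scene tube_red1 0.22 [ 0.408 -0.126  0.003] [259. 176.]
```

The tub has been knocked aside: it is now centred at (0.4815, 0.3255). Retargeting.

Call:
send_rows --motion '[{"travel": [0.01,-0.019,0],"spin": 0},{"travel": [0.009,-0.019,0],"spin": 0},{"travel": [0,0,0.02],"spin": 0},{"travel": [0,-0.001,0.025],"spin": 0},{"travel": [0,-0.001,0.025],"spin": 0}]'

```text
time_s: 54.03
tcp_pos: [0.5047, 0.2838, 0.1576]
eef_rot: [178.5, -0.4, -81.9]
contact_force: [0.7, -0.4, -2.2]
gripper_width: 0.0113
```

```bash
python3 to.py .497 .292 .108 -81.3
```

```text
now [0.5047 0.2838 0.1576] [178.55  -0.44 -81.87] tiltxy [-1.37 -0.64] F [ 0.7 -0.4 -2.2] w 0.0113 q456 [ -0.7 -60.1 -39.8]
tool delta [-0.0096  0.0052  0.0497]
spin -0.57
```

Call:
send_rows --motion '[{"travel": [-0.009,0.006,0],"spin": 0},{"travel": [0,0,0.012],"spin": 0},{"travel": [0,0,0.014],"spin": 0},{"travel": [0,0,0.012],"spin": 0}]'

```text
time_s: 54.37
tcp_pos: [0.4959, 0.286, 0.1161]
eef_rot: [178.3, -0.6, -82.3]
contact_force: [0.3, -0.7, -1.0]
gripper_width: 0.0114
```

```bash
python3 to.py .497 .292 .108 -81.3
```

```text
now [0.4959 0.286  0.1161] [178.28  -0.64 -82.34] tiltxy [-1.62 -0.87] F [ 0.3 -0.7 -1. ] w 0.0114 q456 [ -0.8 -55.1 -41. ]
tool delta [-0.0059 -0.0022  0.0079]
spin -1.04
```

Call:
send_rows --motion '[{"travel": [-0.005,0,0.003],"spin": 0},{"travel": [0,0,0.003],"spin": 0}]'

```text
time_s: 54.53
tcp_pos: [0.4945, 0.2895, 0.1093]
eef_rot: [178.2, -0.7, -82.5]
contact_force: [0.9, -0.4, -0.2]
gripper_width: 0.0111
```

Call:
send_rows --motion '[{"travel": [0,0,0.002],"spin": 0}]'

```text
time_s: 54.62
tcp_pos: [0.495, 0.2896, 0.1083]
eef_rot: [178.2, -0.7, -82.5]
contact_force: [-2.2, -1.8, 10.0]
gripper_width: 0.011
```

Call:
send_rows --motion '[{"travel": [0,0,0.002],"spin": 0}]'

```text
time_s: 54.7
tcp_pos: [0.4956, 0.2898, 0.1081]
eef_rot: [178.3, -0.7, -82.4]
contact_force: [-3.3, -1.9, 13.9]
gripper_width: 0.011
```

Floor contact. Release and lift.

Call:
send_rows --motion '[{"travel": [0,0,-0.001],"spin": 0},{"travel": [0,0,0],"spin": 0}]'

```text
time_s: 54.87
tcp_pos: [0.4964, 0.2904, 0.1113]
eef_rot: [178.5, -0.6, -82.4]
contact_force: [0.2, -0.1, -1.2]
gripper_width: 0.0117
```

Call:
send_rows --motion '[{"travel": [0,0,0],"spin": 0},{"travel": [0,0,0],"spin": 0},{"travel": [0,0,0],"spin": 0},{"travel": [0,0,0],"spin": 0},{"travel": [0,0,0],"spin": 0}]' --gripper 0

```text
time_s: 55.28
tcp_pos: [0.4974, 0.2913, 0.1135]
eef_rot: [178.6, -0.5, -82.4]
contact_force: [-0.8, -0.4, 0.5]
gripper_width: 0.0389
```

Call:
send_rows --motion '[{"travel": [0,0,-0.02],"spin": 0},{"travel": [0,0,-0.035],"spin": 0},{"travel": [0,0,-0.035],"spin": 0},{"travel": [0,0,-0.015],"spin": 0}]'

```text
time_s: 55.62
tcp_pos: [0.4974, 0.2901, 0.2166]
eef_rot: [178.1, -0.9, -82.5]
contact_force: [1.1, -0.3, 0.8]
gripper_width: 0.0441
```

```bash
python3 - <<'E'
from h import *
C,p,d,X=look('side','side16',['tube_red1']); comps(p,d,X,['red'])
cv2.imwrite('pics/c16.png',cv2.resize(p[210:420,130:300],None,fx=2.8,fy=2.8))
E
python3 to.py .5655 .110 .215 -81.3
```

```text
side tube_red1 0.84 [0.497 0.293 0.009] [211. 351.]
red 66 [375. 128.] c [ 0.601 -0.364  0.129] yaw -72.2 len 0.023 min [ 0.592 -0.375  0.118] max [ 0.612 -0.355  0.134]
red 31 [260. 253.] c [0.555 0.106 0.071] yaw 120.1 len 0.021 min [0.551 0.097 0.065] max [0.563 0.116 0.079]
red 23 [205. 313.] c [0.489 0.294 0.138] yaw 60.3 len 0.011 min [0.487 0.289 0.133] max [0.493 0.298 0.142]
red 163 [210. 337.] c [0.488 0.295 0.066] yaw -122.0 len 0.026 min [0.479 0.279 0.059] max [0.506 0.306 0.077]
now [0.4976 0.2906 0.216 ] [178.14  -0.84 -82.5 ] tiltxy [-1.73 -1.08] F [ 0.8 -0.2 -0.9] w 0.0439 q456 [ -0.7 -67.9 -41.6]
tool delta [ 0.1879 -0.0438  0.0024]
spin -1.2
```

View pics/c16.png

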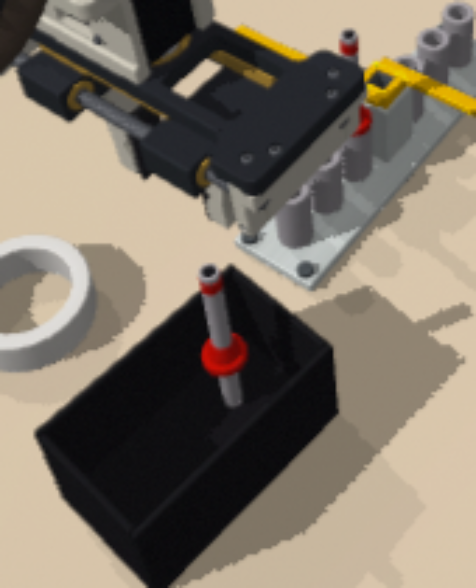

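Red tube stands upright in the tub (crop (225,340)). Now the last red tube at sleeve +35.

Call:
send_rows --motion '[{"travel": [0.018,-0.004,0],"spin": 0},{"travel": [0.034,-0.008,0],"spin": 0},{"travel": [0.034,-0.008,-0.001],"spin": -0.3},{"travel": [0.034,-0.008,-0.001],"spin": -0.3},{"travel": [0.034,-0.008,-0.001],"spin": -0.3}]'

```text
time_s: 56.13
tcp_pos: [0.5531, 0.1438, 0.2173]
eef_rot: [178.0, -0.7, -81.0]
contact_force: [1.2, -0.3, -0.1]
gripper_width: 0.0438
```

Call:
send_rows --motion '[{"travel": [0.025,-0.006,-0.001],"spin": -0.3},{"travel": [0.005,0,0],"spin": 0},{"travel": [0,0,0],"spin": 0}]'

```text
time_s: 56.38
tcp_pos: [0.5643, 0.1077, 0.2158]
eef_rot: [177.8, -0.8, -81.0]
contact_force: [0.4, 0.7, 0.2]
gripper_width: 0.0437
```

```bash
python3 to.py .5655 .110 .2 -81.3
```

```text
now [0.5643 0.1077 0.2158] [177.79  -0.8  -81.03] tiltxy [-2.06 -1.13] F [0.4 0.7 0.2] w 0.0437 q456 [ -0.1 -68.  -21.3]
tool delta [-0.0023 -0.0022  0.0157]
spin 0.27
```

Call:
send_rows --motion '[{"travel": [-0.002,-0.002,0.02],"spin": 0},{"travel": [0,0,0.03],"spin": 0},{"travel": [0,-0.001,0.03],"spin": 0},{"travel": [0,0,0.015],"spin": 0},{"travel": [0,0,0],"spin": 0}]'

```text
time_s: 56.8
tcp_pos: [0.5629, 0.1106, 0.1166]
eef_rot: [177.9, -0.7, -81.1]
contact_force: [-0.5, -0.4, 0.4]
gripper_width: 0.0438
```

```bash
python3 to.py .5655 .110 .111 -81.3
```

```text
now [0.5629 0.1106 0.1166] [177.9   -0.72 -81.12] tiltxy [-1.96 -1.03] F [-0.5 -0.4  0.4] w 0.0438 q456 [ -0.1 -55.5 -21.6]
tool delta [ 0.0009 -0.0027  0.0055]
spin 0.18
```

Call:
send_rows --motion '[{"travel": [0.001,-0.002,0.006],"spin": 0},{"travel": [0,0,0],"spin": 0}]'

```text
time_s: 56.97
tcp_pos: [0.5641, 0.111, 0.1095]
eef_rot: [177.8, -0.8, -81.0]
contact_force: [-0.8, 0.2, -0.4]
gripper_width: 0.0436
```

Call:
send_rows --motion '[{"travel": [0,0,0],"spin": 0},{"travel": [0,0,0],"spin": 0},{"travel": [0,0,0],"spin": 0},{"travel": [0,0,0],"spin": 0},{"travel": [0,0,0],"spin": 0}]' --gripper -1 --squeeze 30

```text
time_s: 57.38
tcp_pos: [0.5664, 0.1131, 0.1134]
eef_rot: [178.1, -0.7, -80.9]
contact_force: [-0.9, -0.8, -0.2]
gripper_width: 0.0163
```

Call:
send_rows --motion '[{"travel": [0,0,0],"spin": 0},{"travel": [0,0,0],"spin": 0},{"travel": [0,0,0],"spin": 0}]'

```text
time_s: 57.63
tcp_pos: [0.5667, 0.1132, 0.1145]
eef_rot: [178.2, -0.6, -81.0]
contact_force: [-0.1, 0.3, -1.3]
gripper_width: 0.0112
```

Call:
send_rows --motion '[{"travel": [0,0,-0.015],"spin": 0},{"travel": [0,0,-0.025],"spin": 0},{"travel": [0,0,-0.03],"spin": 0},{"travel": [0,0,-0.035],"spin": 0},{"travel": [0,0,-0.01],"spin": 0}]'

```text
time_s: 58.05
tcp_pos: [0.5688, 0.114, 0.2295]
eef_rot: [177.8, -0.8, -81.0]
contact_force: [0.9, 0.4, 0.4]
gripper_width: 0.0113
```

```bash
python3 box.py 17; python3 - <<'E'
from h import *
print(r.get_state()['tcp_pos'])
for n in ['side','scene']: C,p,d,X=look(n,n+'17',['tube_red1'])
E
python3 to.py .497 .355 .23 -81.3
```

```text
side blue 484 ((0.41925573348999023, -0.3411324620246887), (0.0936301052570343, 0.15597739815711975), 8.263483047485352)
side black 1069 ((0.4799394905567169, 0.3274998664855957), (0.08977341651916504, 0.14949141442775726), 1.7497785091400146)
scene blue 335 ((0.42507728934288025, -0.34477341175079346), (0.10007789731025696, 0.15719904005527496), 7.566123962402344)
scene black 315 ((0.48425328731536865, 0.3239459693431854), (0.09366977214813232, 0.1463402509689331), 0.6172751784324646)
[0.56788961 0.11412265 0.22698344]
side tube_red1 0.85 [0.568 0.107 0.129] [254. 230.]
side tube_red1 0.59 [0.5   0.294 0.007] [209. 350.]
scene tube_red1 0.64 [0.564 0.102 0.125] [323. 195.]
scene tube_red1 0.61 [0.494 0.29  0.008] [397. 227.]
now [0.5658 0.1133 0.2227] [177.34  -0.81 -81.06] tiltxy [-2.5  -1.22] F [-0.1  0.3 -0.3] w 0.0117 q456 [ -0.2 -69.5 -21.6]
tool delta [-0.2493  0.0308 -0.0094]
spin 0.24
```

Call:
send_rows --motion '[{"travel": [0,0,-0.03],"spin": 0},{"travel": [-0.015,0.002,-0.025],"spin": 0},{"travel": [-0.035,0.004,-0.005],"spin": 0},{"travel": [-0.035,0.004,-0.003],"spin": 0},{"travel": [-0.035,0.004,-0.002],"spin": 0}]'

```text
time_s: 58.77
tcp_pos: [0.534, 0.2276, 0.2808]
eef_rot: [176.5, -1.1, -81.6]
contact_force: [0.2, 0.7, -1.1]
gripper_width: 0.011
```

Call:
send_rows --motion '[{"travel": [-0.035,0.004,-0.002],"spin": 0},{"travel": [-0.035,0.004,-0.002],"spin": 0},{"travel": [-0.035,0.004,-0.001],"spin": 0},{"travel": [-0.025,0.002,0],"spin": 0},{"travel": [-0.008,0,0],"spin": 0}]'

```text
time_s: 59.18
tcp_pos: [0.4948, 0.371, 0.2771]
eef_rot: [176.1, -1.4, -81.5]
contact_force: [-0.3, -0.3, -1.9]
gripper_width: 0.0113
```

```bash
python3 - <<'E'
from h import *
print(r.get_state()['tcp_pos'])
for n in ['side','scene']: C,p,d,X=look(n,n+'18',['tube_red1','scrap_tub'])
E
python3 to.py .4965 .3655 .23 -81.3
```

```text
[0.49484919 0.3709527  0.27714065]
side tube_red1 0.96 [0.496 0.296 0.005] [211. 353.]
side tube_red1 0.9 [0.49  0.362 0.179] [164. 325.]
side scrap_tub 0.92 [0.483 0.321 0.002] [204. 368.]
scene tube_red1 0.65 [0.49  0.356 0.175] [437. 182.]
scene tube_red1 0.63 [0.494 0.292 0.007] [398. 227.]
scene scrap_tub 0.77 [ 0.481  0.32  -0.004] [409. 229.]
now [0.4966 0.3668 0.2789] [176.19  -1.4  -81.67] tiltxy [-3.56 -1.93] F [-0.7  0.1 -0.9] w 0.0112 q456 [ -1.7 -79.3 -44.8]
tool delta [ 0.0001 -0.003   0.0488]
spin -0.37
```

```bash
python3 to.py .498 .369 .112 -81.3
```

```text
now [0.4966 0.3668 0.2789] [176.19  -1.4  -81.67] tiltxy [-3.56 -1.93] F [-0.7  0.1 -0.9] w 0.0112 q456 [ -1.7 -79.3 -44.8]
tool delta [-0.006  -0.0128  0.1663]
spin -0.37
```

Call:
send_rows --motion '[{"travel": [-0.001,-0.002,0.02],"spin": 0},{"travel": [-0.001,-0.001,0.03],"spin": 0},{"travel": [-0.001,-0.002,0.03],"spin": 0},{"travel": [-0.001,-0.001,0.03],"spin": 0},{"travel": [0,-0.001,0.01],"spin": 0}]'

```text
time_s: 59.9
tcp_pos: [0.5006, 0.3638, 0.1611]
eef_rot: [176.8, -1.0, -82.1]
contact_force: [-0.8, -1.3, -2.6]
gripper_width: 0.0112
```

```bash
python3 to.py .498 .369 .112 -81.3
```

```text
now [0.5006 0.3638 0.1611] [176.77  -0.98 -82.09] tiltxy [-3.06 -1.41] F [-0.8 -1.3 -2.6] w 0.0112 q456 [ -1.8 -64.6 -44.3]
tool delta [-0.0064 -0.0009  0.0491]
spin -0.79
```

Call:
send_rows --motion '[{"travel": [-0.005,0,0.005],"spin": 0},{"travel": [-0.001,0,0.014],"spin": 0},{"travel": [0,0,0.014],"spin": 0},{"travel": [0,0,0.01],"spin": 0},{"travel": [0,0,0.003],"spin": 0}]'

```text
time_s: 60.32
tcp_pos: [0.5006, 0.3672, 0.1167]
eef_rot: [177.0, -0.9, -82.3]
contact_force: [-0.1, -0.6, -0.8]
gripper_width: 0.0114
```

Call:
send_rows --motion '[{"travel": [0,0,0.002],"spin": 0}]'

```text
time_s: 60.4
tcp_pos: [0.501, 0.3673, 0.1153]
eef_rot: [177.0, -0.9, -82.3]
contact_force: [0.2, 0.3, -0.2]
gripper_width: 0.0111
```

Call:
send_rows --motion '[{"travel": [0,0,0.002],"spin": 0}]'

```text
time_s: 60.48
tcp_pos: [0.5014, 0.3675, 0.1141]
eef_rot: [177.1, -0.9, -82.3]
contact_force: [0.3, -0.4, -0.3]
gripper_width: 0.0115
```

Call:
send_rows --motion '[{"travel": [0,0,0.003],"spin": 0},{"travel": [0,0,0.003],"spin": 0}]'

```text
time_s: 60.65
tcp_pos: [0.5021, 0.3682, 0.1097]
eef_rot: [177.2, -0.8, -82.3]
contact_force: [-0.9, 0.6, -0.8]
gripper_width: 0.0111
```

Call:
send_rows --motion '[{"travel": [0,0,0.002],"spin": 0}]'

```text
time_s: 60.73
tcp_pos: [0.5022, 0.3684, 0.1079]
eef_rot: [177.2, -0.8, -82.3]
contact_force: [-0.0, -0.3, 0.4]
gripper_width: 0.0116
```

Call:
send_rows --motion '[{"travel": [0,0,0.002],"spin": 0}]'

```text
time_s: 60.82
tcp_pos: [0.5024, 0.3686, 0.1063]
eef_rot: [177.3, -0.7, -82.3]
contact_force: [-1.3, -0.6, 13.0]
gripper_width: 0.0114
```

Call:
send_rows --motion '[{"travel": [0,0,-0.001],"spin": 0},{"travel": [0,0,0],"spin": 0}]'

```text
time_s: 60.98
tcp_pos: [0.5026, 0.3688, 0.1076]
eef_rot: [177.3, -0.7, -82.3]
contact_force: [-0.6, 0.3, -0.8]
gripper_width: 0.0112
```

Call:
send_rows --motion '[{"travel": [0,0,0],"spin": 0},{"travel": [0,0,0],"spin": 0},{"travel": [0,0,0],"spin": 0},{"travel": [0,0,0],"spin": 0},{"travel": [0,0,0],"spin": 0}]' --gripper 0

```text
time_s: 61.4
tcp_pos: [0.5027, 0.369, 0.108]
eef_rot: [177.3, -0.7, -82.3]
contact_force: [-0.3, -0.2, -0.4]
gripper_width: 0.0393
```

Call:
send_rows --motion '[{"travel": [0,0,-0.02],"spin": 0},{"travel": [0,0,-0.035],"spin": 0},{"travel": [0,0,-0.04],"spin": 0},{"travel": [0,0,-0.04],"spin": 0},{"travel": [0,0,-0.03],"spin": 0}]'

```text
time_s: 61.82
tcp_pos: [0.5067, 0.3686, 0.2695]
eef_rot: [176.5, -1.3, -82.3]
contact_force: [0.4, 0.9, 0.0]
gripper_width: 0.0436
```

Call:
send_rows --motion '[{"travel": [0,0.04,0],"spin": 0},{"travel": [0,0.03,0],"spin": 0},{"travel": [0,0,0],"spin": 0},{"travel": [0,0,0],"spin": 0}]'

```text
time_s: 62.15
tcp_pos: [0.4395, 0.362, 0.2836]
eef_rot: [177.2, -0.8, -82.4]
contact_force: [0.4, 0.6, 0.3]
gripper_width: 0.044
```

```bash
python3 bar.py; python3 - <<'E'
from h import *
C,p,d,X=look('side','side19',['tube_red1','tube_green1','key']); comps(p,d,X,['red','green','orange'])
cv2.imwrite('pics/c19.png',cv2.resize(p[100:420,130:480],None,fx=1.85,fy=1.85))
E
```

```text
yaw -82.4 mom [ 0.14  -0.218 -0.001]
side 1 194 bar deg 90.9
side -1 258 bar deg 91.4
side tube_red1 0.97 [0.501 0.357 0.005] [181. 375.]
side tube_red1 0.76 [0.497 0.293 0.008] [211. 350.]
side tube_green1 0.62 [ 0.441 -0.321  0.007] [411. 200.]
red 65 [375. 128.] c [ 0.601 -0.364  0.128] yaw -80.3 len 0.024 min [ 0.593 -0.378  0.118] max [ 0.612 -0.355  0.134]
red 166 [210. 337.] c [0.488 0.296 0.066] yaw -121.5 len 0.027 min [0.479 0.279 0.057] max [0.505 0.307 0.076]
red 23 [166. 341.] c [0.493 0.366 0.137] yaw -100.0 len 0.012 min [0.492 0.36  0.132] max [0.496 0.37  0.141]
red 191 [174. 364.] c [0.494 0.366 0.065] yaw -106.4 len 0.029 min [0.484 0.343 0.031] max [0.521 0.378 0.076]
green 209 [337. 167.] c [ 0.618 -0.233  0.069] yaw 110.5 len 0.071 min [ 0.602 -0.255  0.03 ] max [ 0.641 -0.219  0.1  ]
green 68 [416. 183.] c [ 0.438 -0.313  0.067] yaw -151.5 len 0.023 min [ 0.428 -0.327  0.06 ] max [ 0.451 -0.304  0.077]
orange 138 [339. 134.] c [ 0.622 -0.234  0.161] yaw 107.9 len 0.085 min [ 0.607 -0.282  0.15 ] max [ 0.643 -0.199  0.166]
```

View pics/c19.png

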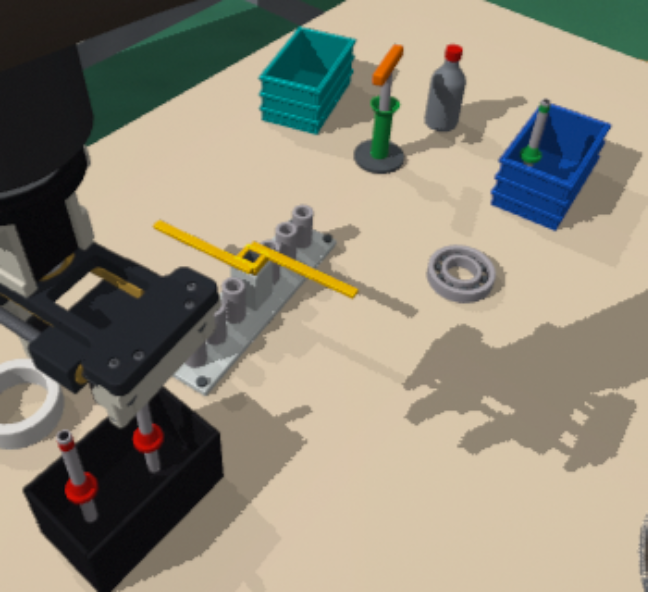

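All three tubes stand in their boxes, the rack is empty, the bar is crosswise and the key is in its holder. The gripper is clear at z = 0.28. Handing in.

```bash
python3 -c "
from plant import r
print(r.close_job())"
```

```text
the job is handed in; nothing more can be done
None
```

I finished the task and handed it in at about 62 s of the 210 s allowed. `close_job` gave no verdict.

**What I did:**
- **Key and bar:** I drew the key out, seated it to the socket floor, turned the hold-down bar crosswise and stood the key back in its holder.
- **Green tube:** there was one, and I set it foot down in the blue wash basket.
- **Red tubes:** there were two, and I set both foot down in the black scrap tub.

**Last checks, from the side camera:**
- The bar read about 91°, just short of its 91.7° stop.
- All six sleeves looked empty, though the gripper partly hid one of them.
- All three tube feet measured 5–8 mm above the bench, where the box floor is 5 mm. The green tube leans slightly.
- The key handle was back at its starting height.
- The bearing, bottle and tape roll looked untouched.
- The gripper was open and clear at 0.28 m.

**What went wrong or differed along the way:**
- **Tool tilt:** the tool tilted by up to about 8.5° during vertical moves. I corrected it by pushing gently against the gripped key in its holder, and later against a tube in its sleeve.
- **First try at the socket:** the key missed the mouth by about 12 mm and pressed on the bar with 25 N. I moved it over and the second try went in cleanly.
- **Scrap tub:** it had been knocked about 4 cm aside mid-run. I spotted this before placing the first red tube and re-aimed.

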